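# Snap a two-part button shut with hand pliers and drop it in the button jar

## Robot

A 7-joint arm with a two-finger parallel gripper is mounted at the origin on a cart in front of the work surface, level with it; the furniture and walls round the work are solid. World frame = base frame: x ahead of the robot, y to its left, z up, the work surface at z = 0. Lengths are in m, angles in rad, forces in N, time in s.
With the tool pointing down it reaches from about 0.425 to 0.875 m from the base axis. Payload 4.7 kg.
Tool frame: the origin (TCP) lies midway between the tips of the shut fingers; the grasp point (between the pads) lies 19 mm behind it; z points along the fingers, y is the direction in which the jaws open and shut (so a half turn about z gives the same grasp; the last joint's range is limited). The gripper opens to 87 mm and grips with 3 to 60 N. Pads are 19 mm wide; open, the fingers measure 117 mm over their backs; the gripper's body (75 mm by 190 mm) begins 51 mm behind the grasp point.
Start: joints at [-1.274, 0.321, -0.07, 1.45, 0.023, 1.371, -0.057], TCP at [0.181, 0.624, 0.223] pointing down, gripper open.
Joint ranges: [-2.86, 2.86], [-0.3, 2.09], [-1.38, 1.24], [0.06, 2.45], [-1.56, 4.7], [0.09, 2.05], [-2.69, 2.69]. Speed limits (rad/s): [2.57, 2.57, 3.14, 3.14, 3.14, 3.14, 3.14].

## Interface

Orientations are given as a rotation vector (axis times angle).
In Python, from bench import monitor, eyes, order gives the robot as it stands. The module is installed in compiled form; this text tells all that it offers.
- The arm moves only by the shell command python3 -m pendant 'ROWS' [FORCE]. ROWS is JSON, a list of rows, each a list of 3 entries, a list of its own where there are three numbers: the turn, a rotation vector about the tool's x, y, z in degrees, then the shift along the tool's x, y, z in m, then the gripper command: -1 is fully open, 1 is shut, values between are in proportion. In form: [[[rx, ry, rz], [tx, ty, tz], hand], ...]. A call has 1 to 8 rows; each row shifts and turns the commanded pose from where the row before left it, along the tool's axes as they then stand; what a row does not reach is not made up. A row lasts 1/8 s, in which the tool goes at most 62.5 mm and 10.7 degrees, less where a joint would pass 70% of its speed; a pose out of reach is approached as far as the arm can. A call is refused whole if a number of a shift passes 0.0625 or a number of a turn 10.7, either way. A call with a gripper value outside its range is refused whole. The fingers move at their own pace and stop on an object; FORCE is the grip in N (left out, the last holds). Time passes only in rows, so rows that do not move let the fingers close. It gives the time, the measured TCP pose, the force and the opening at its end, in the units of the state.
- monitor.get_state(): the state, without advancing time (a new reading comes with each control period).
- eyes.get_image(name): name is "side" or "top" or "wrist"; returns a dict with "color" (480x640x3 uint8, red, green, blue), "range_z" (480x640 float32, m along the optical axis (not along the pixel's ray), 0 where there is no reading), "fx", "fy", "cx", "cy" (pixels), "world_to_cam" (4x4, takes a point from world to camera coordinates). Camera axes: x right, y up, looking along -z (the intrinsics and any distortion apply to the point x, -y, -z); pixel columns grow to the right and rows downward; lengths in m; the calibration is good to about 2 mm. A picture is of the moment at which its call begins.
- order.close_job(): hands the job in, once; it reports no verdict.
The state is a dict: "time": time; "joint_positions": joint angles; "qd": joint speeds; "joint_torque": joint torques, N m; "position": TCP position; "tool_rot": TCP orientation; "ft_force": force on the tool from outside, world axes, zero at the start; "torque": the same for the moment, N m; "grip_width": opening from 0.0 (shut) to 1.0 (fully open).
Only numpy, scipy, OpenCV 4.12 (cv2) and the standard library are available. Lean on these libraries where they do the work, as an engineer would, in place of code of your own. Each camera call takes 0.05 s, during which the arm holds its last target.

## Task

A two-part metal button stands on its edge in the setting jig, still open. Carry the pliers over by the block on their pivot, lay them flat on the table with their jaws astride the button and let go, then take both handles and squeeze until the button's resistance gives and it snaps fully shut; press it only with the pliers, never with the fingers. Then lift the pliers away and lay them flat on the table well clear of the jig, drop the closed button through the neck of the standing jar, and leave the jar and all the other things where they are.

Things in the scene. Friction and masses are not known exactly. Their poses are not given: they have to be found in the camera images.
- jig: Setting jig, fixed: dark steel plate 48 (x) x 56 (y) x 3 mm. Origin: centre of its underside, z up. Its cradle: two end stops at x = +-15 to +-22 mm, 10 mm wide in y, tops 16 mm above the table, and two lips at y = +-12 to +-15 mm, tops 6 mm above the table. The jaws must close along the jig's y; the pliers fit from either end, but only on the robot's side is there room for the handles.
- nest (a point): Centre of the cradle, 17 mm above the table: the middle of the button at the start. Axes as the jig's.
- button: Two-part aluminium button on edge in the cradle, 28 mm across, 20 mm thick open, 12 mm shut, 0.09 kg: two discs, each 6 mm thick, on one axis. Origin: on the axis, middle of the open button; y = axis. The back disc fills y = +4 to +10 mm, the sliding cap -10 to -4 mm open, -2 to +4 mm shut. Loose in the cradle by 2 mm along y. It starts with the jig's axes.
- button_cap (a joint): How far the button's cap is pressed towards its back, 0 (open) to 0.008 m (shut). The resistance starts at about 10 N, climbs to about 13 N at 1 to 2 mm, is gone at 4.9 mm and then pulls the cap shut, where it stays.
- pliers: Steel pliers lying flat, 0.22 kg, 161 mm long. Origin: under the pivot, at the table; x points to the jaws. On the pivot stands the carrying block, 28 (x) x 22 (y) mm, 24 to 48 mm above the table; below it a round foot 24 mm across. Arms 9 to 25 mm above the table. Open, the jaws measure 56 mm outside and end at x = +56 mm. A spring opens them.
- jaws (a point): Point midway between the open jaws, 46 mm ahead of the pivot and 17 mm up. Axes as the pliers'. The jaws end here in domed anvils, 27 mm apart when open.
- grips (a point): Point midway between the open handles, 72 mm behind the pivot and 20 mm up: squeeze here. Axes as the pliers'. The rubber handles run from 48 to 105 mm behind the pivot, 7 to 27 mm above the table, each 11 mm thick; open, they measure 59 mm over the outside here.
- pliers_arm (a joint): How far the pliers are closed: 0 (open, by their spring) to 0.38 rad (stop: anvils about 9.5 mm apart, handles about 31 mm over the outside at the grips point). The anvils meet the open button at about 0.15 rad and have shut it at about 0.33. The spring takes 1 to 2.5 N at the grips, the button about 8 N more at its peak.
- jar: White button jar standing on the table, loose, 0.35 kg, 105 mm tall, body 66 mm across up to 66 mm, then a shoulder to a neck 44 mm across with a 47 mm rim; the neck is open, 38 mm inside. Origin: centre of its underside, z up.
- mouth (a point): Centre of the jar's mouth, at the rim, 105 mm above its foot.
- cone_3: Bystander: dark thread cone, 59 mm across, 120 mm tall. Origin: centre of its underside.
- cone_1: Bystander: tan thread cone with a yellow top, 54 mm across, 110 mm tall. Origin: centre of its underside.
- chalk_white: Bystander: white tailor's chalk, 35 x 44 x 9 mm. Origin: centre of its underside.
- thimble: Bystander: thimble, 20 mm across, 22 mm tall. Origin: centre of its underside.
- tape_roll: Bystander: rolled tape measure, 49 mm across, 20 mm tall. Origin: centre of its underside.
- beeswax: Bystander: round block of wax, 39 mm across, 13 mm tall. Origin: centre of its underside.
- driver_red: Bystander: small screwdriver, 141 mm long (y), 18 mm thick. Origin: centre of its underside.
There are look-alikes about, which are no part of the job. What is shaped like the jar but pink is not meant.

How it is judged:
By the outcome, as a careful person would: the job done as asked, in the order asked, and still so for the second after the job is handed in, with the robot touching nothing.
It also fails if it takes over 66 s, if anything falls off the work surface, if the arm or the gripper's body presses on something with over 40 N, if the wrist force passes 120 N, or if a joint passes its speed limit or range.

## Working session

There is one attempt and no reset: what is moved stays moved. The work goes in short steps, Python scripts to look and compute and a shell command to move; the robot and the scene stay as the last step left them, time stands still between calls to the robot, and variables do not carry over. Pictures are saved under pics/ and viewed, and the job is handed in when it is done.

```bash
mkdir -p pics; cat > h.py <<'E'
from bench import monitor, eyes, order
import numpy as np, cv2, json
from scipy.spatial.transform import Rotation as R
def snap(n,f):
    d=eyes.get_image(n); cv2.imwrite('pics/'+f+'.png',d['color'][:,:,::-1]); np.savez('pics/'+f+'.npz',**d); return d
def load(f): return dict(np.load('pics/'+f+'.npz'))
def p2w(d,u,v,z=None):
    M=np.linalg.inv(d['world_to_cam'])
    r=np.array([(u-d['cx'])/d['fx'],-(v-d['cy'])/d['fy'],-1.0])
    if z is None:
        k=d['range_z'][int(v),int(u)]
    else:
        o=M[:3,3]; k=(z-o[2])/((M[:3,:3]@r)[2])
    return M[:3,:3]@(r*k)+M[:3,3]
def w2p(d,p):
    c=d['world_to_cam']@np.append(p,1); return d['cx']+d['fx']*c[0]/-c[2], d['cy']-d['fy']*c[1]/-c[2]
def crop(d,f,u0,u1,v0,v1,s):
    cv2.imwrite('pics/'+f+'.png',cv2.resize(d['color'][v0:v1,u0:u1,::-1],None,fx=s,fy=s,interpolation=cv2.INTER_CUBIC))
E
python3 - <<'E'
from h import *
for n in ('top','side','wrist'):
    d=snap(n,n+'0'); print(n,d['fx'],d['cx'],d['cy'],[k for k in d]); print(np.linalg.inv(d['world_to_cam']).round(3))
s=monitor.get_state(); print(s['position'],s['tool_rot'],s['time'],s['grip_width'])
print(R.from_rotvec(s['tool_rot']).as_matrix().round(3))
E
```

```text
top 560.0218728055924 301.8854428037795 240.26307069827268 ['color', 'range_z', 'fx', 'fy', 'cx', 'cy', 'world_to_cam']
[[-0.129  0.97  -0.204  0.265]
 [-0.992 -0.127  0.022 -0.229]
 [-0.004  0.205  0.979  1.256]
 [ 0.     0.     0.     1.   ]]
side 477.8255294719632 311.3452034809628 243.18482839736805 ['color', 'range_z', 'fx', 'fy', 'cx', 'cy', 'world_to_cam']
[[-0.697 -0.515  0.499  1.032]
 [ 0.717 -0.481  0.505  0.259]
 [-0.02   0.71   0.704  0.803]
 [ 0.     0.     0.     1.   ]]
wrist 367.94759865257294 321.8090284450924 237.14274701710028 ['color', 'range_z', 'fx', 'fy', 'cx', 'cy', 'world_to_cam']
[[ 0.28  -0.916 -0.288  0.102]
 [ 0.96   0.267  0.086  0.646]
 [-0.002 -0.3    0.954  0.384]
 [ 0.     0.     0.     1.   ]]
[0.18129498 0.62375338 0.22169216] [-4.42718367e-01 -3.11010828e+00  2.38388344e-03] 0.15 0.9979660783530565
[[-0.96   0.279 -0.   ]
 [ 0.279  0.96  -0.001]
 [-0.    -0.002 -1.   ]]
```

View pics/top0.png

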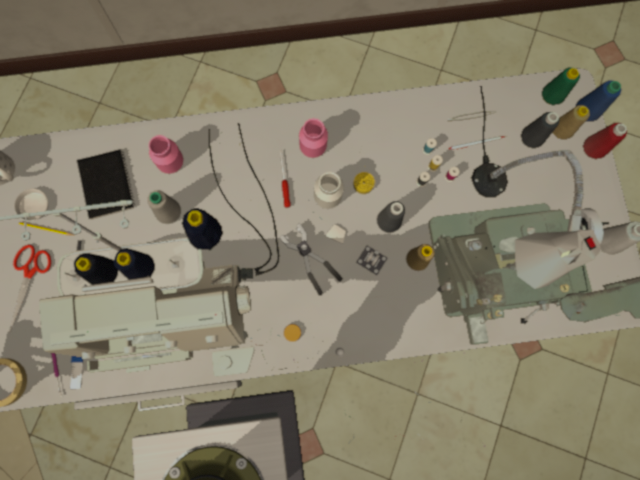

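View pics/side0.png

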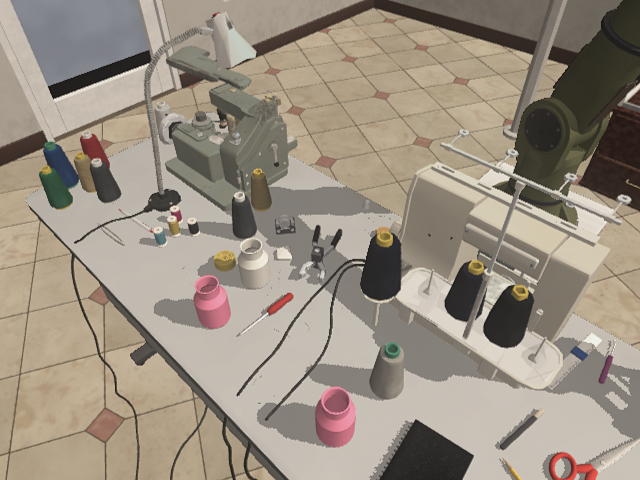

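View pics/wrist0.png

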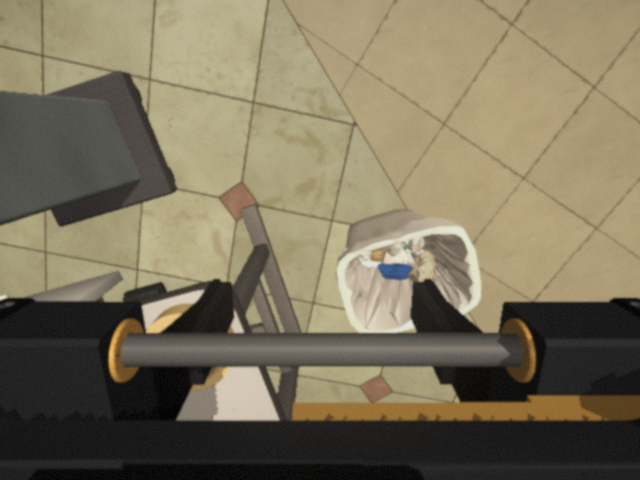

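```bash
python3 - <<'E'
from h import *
d=load('top0'); crop(d,'c1',270,430,160,310,5); print(d['world_to_cam'].shape)
for n,u,v,z in [('pivotblk',304,246,.048),('jig',372,259,.01),('jar rim',328,182,.105),('cone3top',397,208,.12),('cone1top',427,250,.11),('tape',364,183,.02),('wax',292,332,.013),('thimble',339,352,.02),('base',215,470,.0),('armcone',200,222,.1),('machL',243,300,.1),('machR',440,290,.1),('driver',285,190,.01)]:
    print(n,p2w(d,u,v,z).round(3),p2w(d,u,v).round(3))
E
```

```text
(4, 4)
pivotblk [ 0.503 -0.259  0.048] [ 0.503 -0.259  0.049]
jig [ 0.461 -0.408  0.01 ] [ 0.459 -0.406  0.022]
jar rim [ 0.624 -0.327  0.105] [ 0.653 -0.335  0.01 ]
cone3top [ 0.544 -0.461  0.12 ] [ 0.551 -0.467  0.092]
cone1top [ 0.449 -0.51   0.11 ] [ 0.452 -0.515  0.089]
tape [ 0.637 -0.416  0.02 ] [ 0.643 -0.419 -0.   ]
wax [ 0.323 -0.209  0.013] [ 0.323 -0.209  0.014]
thimble [ 0.267 -0.304  0.02 ] [ 0.267 -0.304  0.021]
base [ 0.059 -0.011  0.   ] [ 0.065 -0.018  0.038]
armcone [ 0.573 -0.045  0.1  ] [ 0.534 -0.069  0.247]
machL [ 0.396 -0.118  0.1  ] [ 0.391 -0.123  0.151]
machR [ 0.364 -0.524  0.1  ] [ 0.366 -0.529  0.084]
driver [ 0.647 -0.233  0.01 ] [ 0.646 -0.233  0.015]
```

View pics/c1.png

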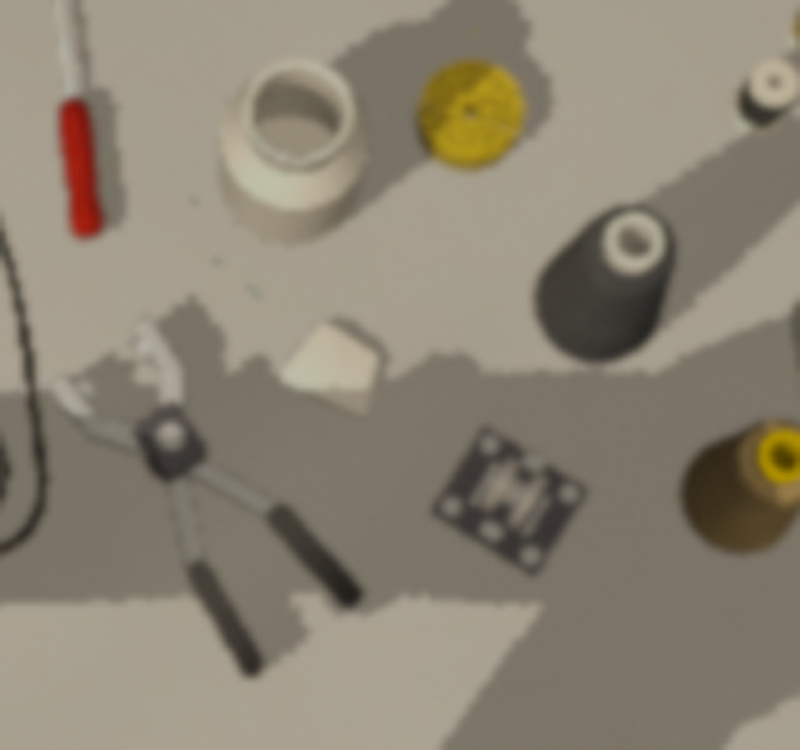

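```bash
python3 - <<'E'
from h import *
for f in ('top0','side0'):
    d=load(f); Z=d['range_z']; v,u=np.mgrid[0:480,0:640]
    M=np.linalg.inv(d['world_to_cam'])
    P=np.stack([(u-d['cx'])/d['fx']*Z,-(v-d['cy'])/d['fy']*Z,-Z],-1)@M[:3,:3].T+M[:3,3]
    P=P[Z>0]
    print(f); xs=np.arange(0,1.0,.1); ys=np.arange(.9,-.9,-.1)
    for x in xs[::-1]:
        print('%.1f'%x,' '.join('%4d'%(1000*np.max(q)) if len(q:=P[(abs(P[:,0]-x)<.05)&(abs(P[:,1]-y)<.05)&(P[:,2]>-.1),2])else '   .' for y in ys))
d=load('top0')
g=lambda cu,cv,z:p2w(d,270+cu/5,160+cv/5,z)
c=[g(*p,.003) for p in ((490,428),(587,492),(535,575),(432,508))]
print(np.round(c,4),np.mean(c,0)); 
print([np.linalg.norm(c[i]-c[(i+1)%4]) for i in range(4)])
for e in (c[1]-c[2],c[0]-c[3],c[3]-c[2],c[0]-c[1]): print(np.degrees(np.arctan2(e[1],e[0])))
b=g(172,440,.048); hm=(g(250,670,.02)+g(355,600,.02))/2; jm=(g(143,330,.02)+g(62,385,.02))/2
print(b,hm,jm); e=jm-hm; print(np.degrees(np.arctan2(e[1],e[0])))
print(w2p(d,[0,0,0]))
E
```

```text
top0
0.9    .    .    .    .    .    5    6    7    7    8    4    5    7    5    5    5    5    5
0.8    .    .    .    .    .   82   10   20  105  109   23   20  109    7    8   11   23    7
0.7    .    .    .    .    .   80   20   20   78  111   26   22  109   23    8   54   24  123
0.6    .    .    .    .    .   19   19   18  126  249  254   21  109  111  124   47  340    7
0.5    .    .    .    .    .   16  120  458  457  457  254   59   54  123  124  161  402  130
0.4    .    .    .    .    .   12    7  286  286  286  287    9   31   26  182  410  427  204
0.3    .    .    .    .    .   32   15  284  286  285  284   21   26    7  185  375  397  217
0.2    .    .    .    .    .   27    9    6    7    8    6   11    6    6    6   79    6    6
0.1    .    .    .    .    .    .    .    5   26  103   27    7    .    .    .    .    .    .
0.0    .    .    .    .    .    .    .    .    .   63   37    4    .    .    .    .    .    .
side0
0.9    .    .    .    .    .    .    .    .    .    2    3    3    3    3    3    2    3    2
0.8    .    .    .    .    .    .    .   15  106  108  
[... 644 characters left out ...]
 .  531  525  285    .    .    .    .    .    .    .
0.0    .    .    .    .    .    .    .    3  414  509  299    1    .    .    .    .    .    .
[[ 0.4937 -0.4049  0.003 ]
 [ 0.4587 -0.444   0.003 ]
 [ 0.4243 -0.4147  0.003 ]
 [ 0.4606 -0.3732  0.003 ]] [ 0.45931547 -0.4092047   0.003     ]
[np.float64(0.05245354215521678), np.float64(0.045250738082607225), np.float64(0.05513261937351896), np.float64(0.045865495317973126)]
-40.381617992985326
-43.74417530674392
48.795399528667986
48.16798476446699
[ 0.4983269  -0.25929548  0.048     ] [ 0.40898727 -0.30595412  0.02      ] [ 0.54554482 -0.23380867  0.02      ]
27.84818061644093
(np.float64(212.35942404650197), np.float64(500.3515215906551))
```

```bash
cat > plan.py <<'E'
import sys
from h import *
# plan(target xyz, yaw of tool y deg (tool down), n rows)
def pose():
    s=monitor.get_state(); return np.array(s['position']),R.from_rotvec(s['tool_rot'])
def down(yaw):
    a=np.radians(yaw); y=np.array([np.cos(a),np.sin(a),0]); z=np.array([0,0,-1.]); x=np.cross(y,z)
    return R.from_matrix(np.stack([x,y,z],1))
def plan(wps,p=None,r=None):
    if p is None: p,r=pose()
    print('from',p.round(4),'yaw',np.degrees(np.arctan2(*r.as_matrix()[:2,1][::-1])).round(2))
    for xyz,yaw,n in wps:
        T=down(yaw); rv=(r.inv()*T).as_rotvec(); p0=p; r0=r
        for i in range(n):
            pt=p0+(np.array(xyz)-p0)*(i+1)/n
            sh=r.inv().apply(pt-p)
            w=np.degrees(rv/n)
            ok=max(abs(sh))<=.0625 and np.linalg.norm(sh)<=.0625 and np.linalg.norm(w)<=10.7
            print('[%s,%s,H]'%(np.round(w,1).tolist(),np.round(sh,4).tolist()),'' if ok else 'TOO BIG %.3f %.1f'%(np.linalg.norm(sh),np.linalg.norm(w)))
            p=pt; r=r*R.from_rotvec(rv/n)
E
python3 - <<'E'
from plan import *
p,r=pose()
plan([([.18,.62,.46],73.8,4),([.40,.25,.53],20,8),([.47,-.05,.53],-30,6),([.5,-.26,.45],-62.2,4)])
E
```

```text
from [0.1813 0.6238 0.2217] yaw 73.8
[[-0.0, 0.0, -0.0],[0.0, -0.0011, -0.0596],H] 
[[-0.0, 0.0, -0.0],[0.0, -0.0011, -0.0596],H] 
[[-0.0, 0.0, -0.0],[0.0, -0.001, -0.0596],H] 
[[-0.0, 0.0, -0.0],[0.0, -0.001, -0.0596],H] 
[[0.0, -0.0, 6.7],[-0.0393, -0.0367, -0.0087],H] 
[[0.0, -0.0, 6.7],[-0.0433, -0.0319, -0.0088],H] 
[[0.0, -0.0, 6.7],[-0.0468, -0.0266, -0.0087],H] 
[[0.0, -0.0, 6.7],[-0.0496, -0.0209, -0.0087],H] 
[[0.0, -0.0, 6.7],[-0.0517, -0.015, -0.0088],H] 
[[0.0, -0.0, 6.7],[-0.0531, -0.0088, -0.0088],H] 
[[0.0, -0.0, 6.7],[-0.0537, -0.0025, -0.0087],H] 
[[0.0, -0.0, 6.7],[-0.0537, 0.0038, -0.0088],H] 
[[0.0, 0.0, 8.3],[-0.051, -0.0061, 0.0],H] 
[[0.0, 0.0, 8.3],[-0.0513, 0.0013, 0.0],H] 
[[0.0, 0.0, 8.3],[-0.0506, 0.0087, 0.0],H] 
[[0.0, 0.0, 8.3],[-0.0488, 0.016, 0.0],H] 
[[0.0, 0.0, 8.3],[-0.046, 0.0229, 0.0],H] 
[[0.0, 0.0, 8.3],[-0.0422, 0.0293, 0.0],H] 
[[-0.0, -0.0, 8.0],[-0.0417, 0.0327, 0.02],H] 
[[-0.0, -0.0, 8.0],[-0.0367, 0.0383, 0.02],H] 
[[-0.0, -0.0, 8.0],[-0.031, 0.043, 0.02],H] 
[[-0.0, -0.0, 8.0],[-0.0247, 0.0469, 0.02],H]
```

```bash
python3 -m pendant '[[[0,0,0],[0,0,-0.06],-1],[[0,0,0],[0,0,-0.06],-1],[[0,0,0],[0,0,-0.06],-1],[[0,0,0],[0,0,-0.06],-1],[[0,0,6.7],[-0.0393,-0.0367,-0.0087],-1],[[0,0,6.7],[-0.0433,-0.0319,-0.0088],-1],[[0,0,6.7],[-0.0468,-0.0266,-0.0087],-1],[[0,0,6.7],[-0.0496,-0.0209,-0.0087],-1]]' 20; python3 -c "
from plan import *
plan([([.40,.25,.53],20,4),([.47,-.05,.53],-30,6),([.5,-.26,.45],-62.2,4)])"
```

```text
time: 1.15
position: [0.2923, 0.4376, 0.4975]
tool_rot: [-1.157, -2.921, 0.0]
ft_force: [1.7, 0.2, 0.0]
grip_width: 0.995
from [0.2923 0.4376 0.4975] yaw 46.78
[[-0.0, 0.0, 6.7],[-0.0517, -0.0157, -0.0081],H] 
[[-0.0, 0.0, 6.7],[-0.0532, -0.0096, -0.0081],H] 
[[-0.0, 0.0, 6.7],[-0.054, -0.0033, -0.0081],H] 
[[-0.0, 0.0, 6.7],[-0.054, 0.003, -0.0081],H] 
[[-0.0, 0.0, 8.3],[-0.051, -0.0061, -0.0],H] 
[[-0.0, 0.0, 8.3],[-0.0513, 0.0013, -0.0],H] 
[[-0.0, 0.0, 8.3],[-0.0506, 0.0087, -0.0],H] 
[[-0.0, 0.0, 8.3],[-0.0488, 0.016, -0.0],H] 
[[-0.0, 0.0, 8.3],[-0.046, 0.0229, -0.0],H] 
[[-0.0, 0.0, 8.3],[-0.0422, 0.0293, -0.0],H] 
[[0.0, -0.0, 8.0],[-0.0417, 0.0327, 0.02],H] 
[[0.0, -0.0, 8.0],[-0.0367, 0.0383, 0.02],H] 
[[0.0, -0.0, 8.0],[-0.031, 0.043, 0.02],H] 
[[0.0, -0.0, 8.0],[-0.0247, 0.0469, 0.02],H]
```

Tracks well. Continue.

```bash
python3 -m pendant '[[[0,0,6.7],[-0.0517,-0.0157,-0.009],-1],[[0,0,6.7],[-0.0532,-0.0096,-0.009],-1],[[0,0,6.7],[-0.054,-0.0033,-0.009],-1],[[0,0,6.7],[-0.054,0.003,-0.008],-1],[[0,0,8.3],[-0.051,-0.0061,0],-1],[[0,0,8.3],[-0.0513,0.0013,0],-1],[[0,0,8.3],[-0.0506,0.0087,0],-1],[[0,0,8.3],[-0.0488,0.016,0],-1]]'; python3 -c "
from plan import *
print(monitor.get_state()['joint_positions'])
plan([([.47,-.05,.53],-30,2),([.455,-.26,.40],-62.2,5)])"
```

```text
time: 2.15
position: [0.4475, 0.0506, 0.5324]
tool_rot: [-2.463, -1.95, -0.001]
ft_force: [1.4, 0.5, 0.4]
grip_width: 1.002
[-0.70618535 -0.09160964  0.47924223  1.28047763  0.04490236  1.9418749
 -0.44392865]
from [0.4475 0.0506 0.5324] yaw -13.27
[[-0.0, -0.0, 8.4],[-0.0464, 0.0225, 0.0012],H] 
[[-0.0, -0.0, 8.4],[-0.0426, 0.029, 0.0012],H] 
[[-0.0, 0.0, 6.4],[-0.0379, 0.0184, 0.026],H] 
[[-0.0, 0.0, 6.4],[-0.0356, 0.0225, 0.026],H] 
[[-0.0, 0.0, 6.4],[-0.0328, 0.0264, 0.026],H] 
[[-0.0, 0.0, 6.4],[-0.0297, 0.0299, 0.026],H] 
[[-0.0, 0.0, 6.4],[-0.0261, 0.033, 0.026],H]
```

```bash
python3 -m pendant '[[[0,0,8.4],[-0.0464,0.0225,0],-1],[[0,0,8.4],[-0.0426,0.029,0],-1],[[0,0,6.4],[-0.0379,0.0184,0.026],-1],[[0,0,6.4],[-0.0356,0.0225,0.026],-1],[[0,0,6.4],[-0.0328,0.0264,0.026],-1],[[0,0,6.4],[-0.0297,0.0299,0.026],-1],[[0,0,6.4],[-0.0261,0.033,0.026],-1],[[0,0,0],[0,0,0],-1]]'; python3 -c "
from plan import *
d=snap('wrist','w1'); plan([])
for p in ([.5,-.26,.048],[.459,-.409,.003]): print(w2p(d,p))"
```

```text
time: 3.15
position: [0.4537, -0.2616, 0.4005]
tool_rot: [-3.049, -0.753, 0.006]
ft_force: [0.1, 0.3, 0.7]
grip_width: 1.0
from [ 0.4552 -0.2593  0.4016] yaw -61.97
(np.float64(336.3787293357278), np.float64(152.10975561191725))
(np.float64(406.49156231934717), np.float64(218.58850135889315))
```

View pics/w1.png

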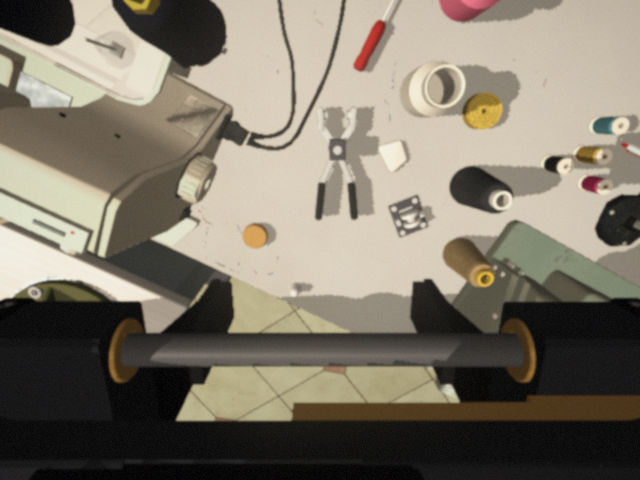

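```bash
python3 - <<'E'
from h import *
d=load('w1'); crop(d,'c2',290,450,95,245,5)
crop(d,'c3',370,520,50,300,3)
E
```

```text
(no output)
```

View pics/c2.png

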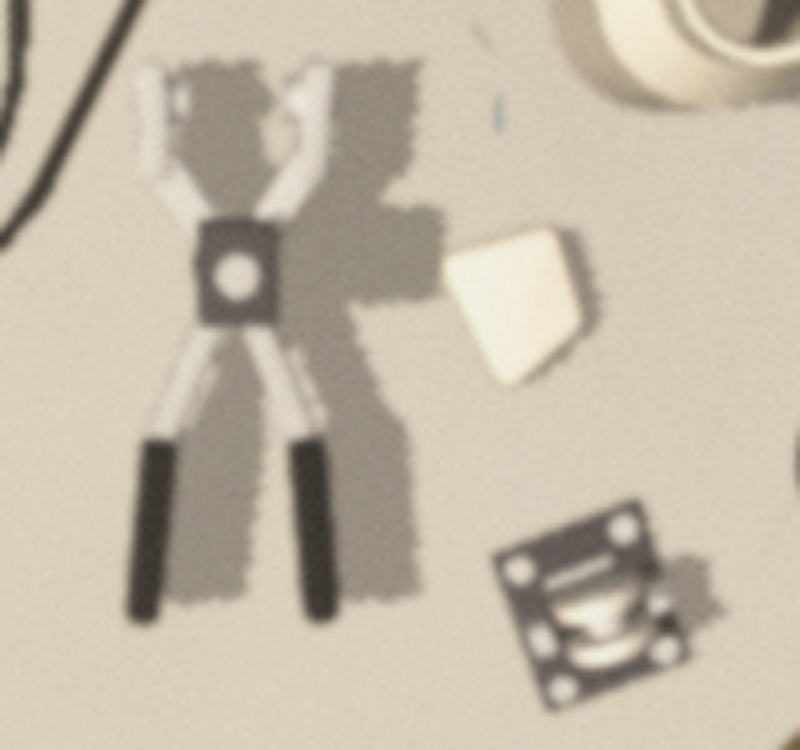

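View pics/c3.png

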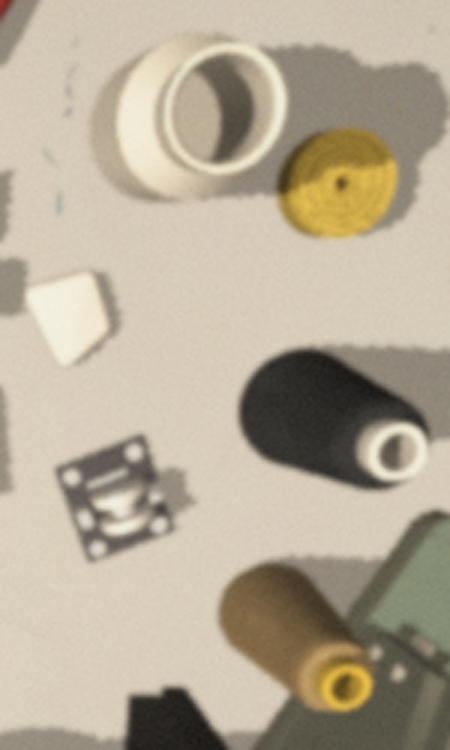

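```bash
python3 - <<'E'
from h import *
d=load('w1')
g=lambda cu,cv,z:p2w(d,290+cu/5,95+cv/5,z)
c=np.array([g(*p,.003) for p in ((637,500),(690,655),(553,712),(495,557))])
print(c.round(4),c.mean(0).round(4)); 
for i in range(4):
    e=c[(i+1)%4]-c[i]; print(np.linalg.norm(e).round(4),np.degrees(np.arctan2(e[1],e[0])).round(1))
for n,p in dict(lip1=(545,583,.006),lip2=(612,560,.006),stopL=(540,640,.016),stopR=(660,605,.016),blk=(238,272,.048),h1=(145,615,.02),h2=(320,615,.02),j1=(150,70,.02),j2=(317,70,.02)).items(): print(n,g(*p).round(4))
g=lambda cu,cv,z:p2w(d,370+cu/3,50+cv/3,z)
for n,p in dict(jarrim=(225,108,.105),cone1top=(347,684,.11),cone3top=(392,450,.12)).items(): print(n,g(*p).round(4))
E
```

```text
[[ 0.4988 -0.4041  0.003 ]
 [ 0.4645 -0.4454  0.003 ]
 [ 0.4282 -0.417   0.003 ]
 [ 0.4631 -0.3747  0.003 ]] [ 0.4636 -0.4103  0.003 ]
0.0537 -129.7
0.0461 141.9
0.0548 50.5
0.0463 -39.5
lip1 [ 0.4635 -0.3918  0.006 ]
lip2 [ 0.4794 -0.4064  0.006 ]
stopL [ 0.4485 -0.3968  0.016 ]
stopR [ 0.4751 -0.4235  0.016 ]
blk [ 0.5039 -0.2598  0.048 ]
h1 [ 0.4    -0.2851  0.02  ]
h2 [ 0.4248 -0.3322  0.02  ]
j1 [ 0.5395 -0.2139  0.02  ]
j2 [ 0.5611 -0.2551  0.02  ]
jarrim [ 0.6268 -0.3315  0.105 ]
cone1top [ 0.4513 -0.5103  0.11  ]
cone3top [ 0.5467 -0.4597  0.12  ]
```

```bash
python3 -c "
from plan import *
plan([([.504,-.260,.14],-61.7,5)])"
```

```text
from [ 0.4552 -0.2593  0.4016] yaw -61.97
[[-0.0, 0.0, -0.1],[0.0086, 0.0048, 0.0523],H] 
[[-0.0, 0.0, -0.1],[0.0086, 0.0048, 0.0523],H] 
[[-0.0, 0.0, -0.1],[0.0086, 0.0048, 0.0523],H] 
[[-0.0, 0.0, -0.1],[0.0086, 0.0048, 0.0523],H] 
[[-0.0, 0.0, -0.1],[0.0085, 0.0048, 0.0523],H]
```

```bash
python3 -m pendant '[[[0,0,-0.1],[0.0086,0.0048,0.0523],-0.2],[[0,0,0],[0.0086,0.0048,0.0523],-0.2],[[0,0,0],[0.0086,0.0048,0.0523],-0.2],[[0,0,-0.1],[0.0086,0.0048,0.0523],-0.2],[[0,0,0],[0.0086,0.0048,0.0523],-0.2],[[0,0,0],[0,0,0],-0.2]]'; python3 -c "
from plan import *
d=snap('wrist','w2'); plan([])
for p in ([.504,-.26,.048],): print(w2p(d,p))"
```

```text
time: 3.95
position: [0.5044, -0.2557, 0.1376]
tool_rot: [-3.04, -0.775, 0.01]
ft_force: [-0.6, -0.4, 0.8]
grip_width: 0.604
from [ 0.5056 -0.2574  0.1405] yaw -61.45
(np.float64(326.6520767933948), np.float64(244.24122252608865))
```

View pics/w2.png

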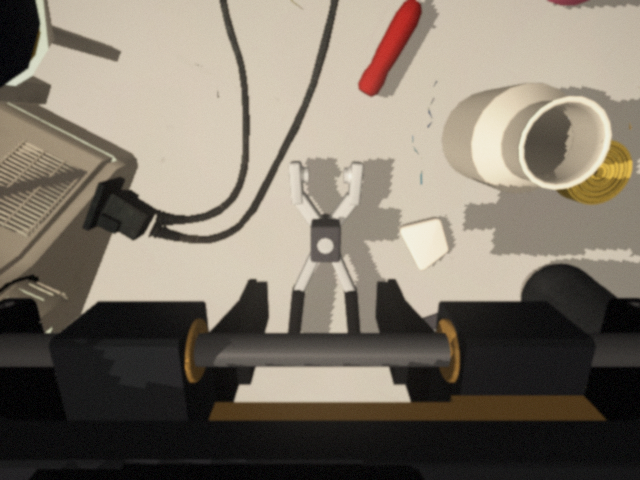

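```bash
python3 - <<'E'
from h import *
d=load('w2'); crop(d,'c4',265,385,145,345,4)
E
```

```text
(no output)
```

View pics/c4.png

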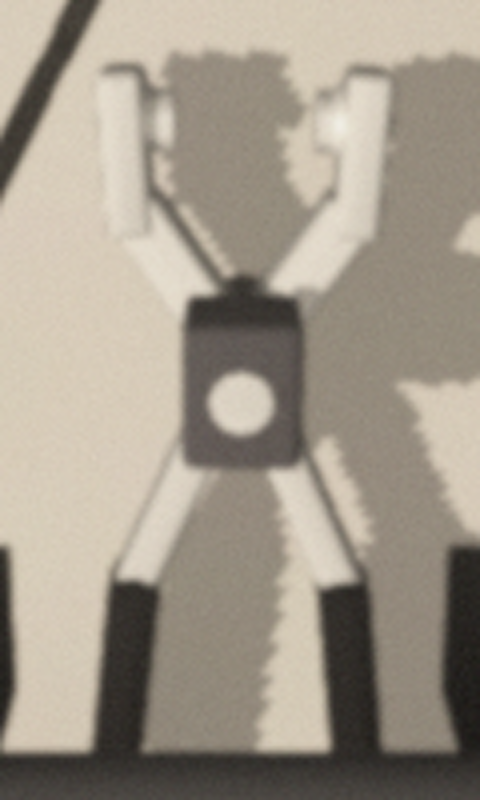

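```bash
python3 - <<'E'
from plan import *
d=load('w2')
g=lambda cu,cv,z:p2w(d,265+cu/4,145+cv/4,z)
c=np.array([g(*p,.048) for p in ((186,328),(301,328),(303,467),(184,467))])
print(c.round(4),c.mean(0).round(4),g(241,403,.048))
for i in range(4):
    e=c[(i+1)%4]-c[i]; print(np.linalg.norm(e).round(4),np.degrees(np.arctan2(e[1],e[0])).round(1))
jl,jr=g(125,68,.025),g(370,70,.025); print(jl,jr,(jl+jr)/2)
e=(jl+jr)/2-c.mean(0); print(np.degrees(np.arctan2(e[1],e[0])))
hl,hr=g(135,585,.027),g(343,585,.027); e=(jl+jr)/2-(hl+hr)/2;print((hl+hr)/2,np.degrees(np.arctan2(e[1],e[0])),np.linalg.norm(e))
plan([])
E
```

```text
[[ 0.5102 -0.2443  0.048 ]
 [ 0.52   -0.2623  0.048 ]
 [ 0.4971 -0.2756  0.048 ]
 [ 0.4866 -0.2565  0.048 ]] [ 0.5035 -0.2597  0.048 ] [ 0.50250695 -0.25966536  0.048     ]
0.0204 -61.4
0.0265 -149.8
0.0218 118.6
0.0265 27.3
[ 0.54243946 -0.21363033  0.025     ] [ 0.56362665 -0.25329956  0.025     ] [ 0.55303306 -0.23346495  0.025     ]
27.847835973907788
[ 0.46161409 -0.28167825  0.027     ] 27.806646437046695 0.10337287368247261
from [ 0.5056 -0.2574  0.1405] yaw -61.45
```

```bash
python3 -m pendant '[[[0,0,0.4],[-0.0035,0.0005,0.05],-0.2],[[0,0,0],[0,0,0.045],-0.2],[[0,0,0],[0,0,0.017],-0.2],[[0,0,0],[0,0,0],-0.2]]'; python3 -c "
from plan import *
d=snap('wrist','w3'); plan([]); crop(d,'c5',200,460,120,380,3)"
```

```text
time: 4.5
position: [0.5038, -0.2611, 0.0302]
tool_rot: [3.048, 0.761, 0.002]
ft_force: [0.0, -0.4, 0.9]
grip_width: 0.604
from [ 0.5044 -0.2616  0.0311] yaw -61.98
```

View pics/c5.png

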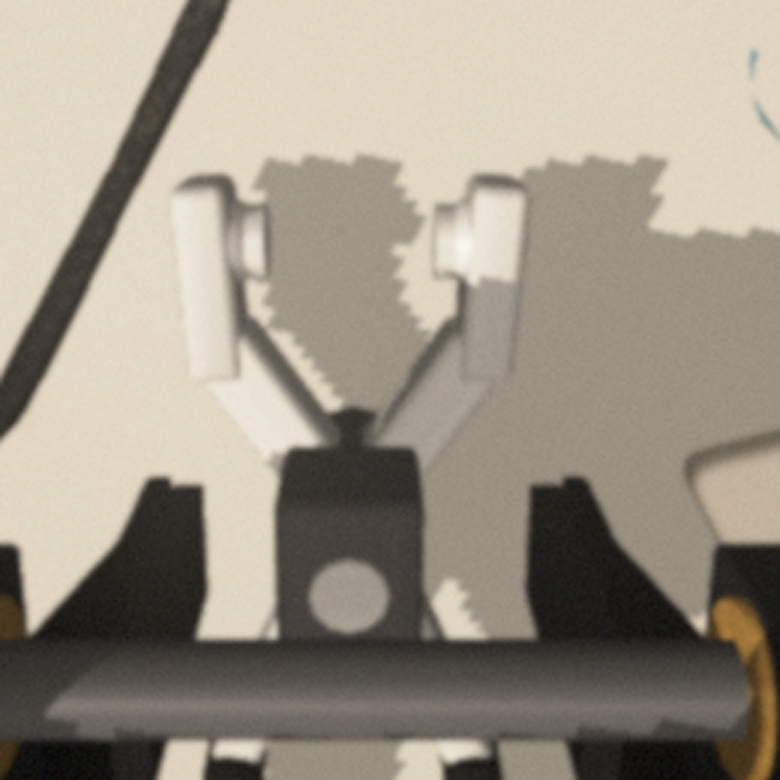

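```bash
python3 -m pendant '[[[0,0,0],[-0.001,-0.002,0.002],-0.2],[[0,0,0],[0,0,0],1],[[0,0,0],[0,0,0],1],[[0,0,0],[0,0,0],1],[[0,0,0],[0,0,0],1]]' 30; python3 -c "
from plan import *
d=snap('wrist','w4'); plan([]); crop(d,'c6',200,460,120,380,3); print(monitor.get_state()['ft_force'])"
```

```text
time: 5.18
position: [0.501, -0.2598, 0.027]
tool_rot: [-3.048, -0.76, -0.0]
ft_force: [-0.1, 1.1, 0.5]
grip_width: 0.251
from [ 0.501  -0.2598  0.027 ] yaw -62.0
[-0.04156603  0.49292589  0.63489084]
```

View pics/c6.png

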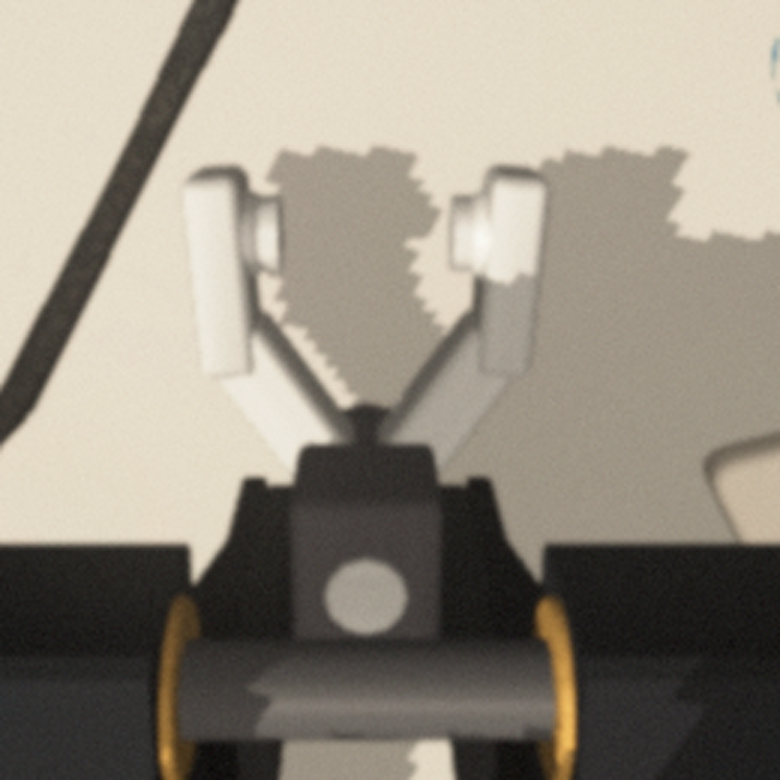

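```bash
python3 - <<'E'
from plan import *
d=load('w4'); p,r=pose()
g=lambda cu,cv,z:p2w(d,200+cu/3,120+cv/3,z)
# camera pose in the tool
M=np.linalg.inv(d['world_to_cam']); print('cam in tool',r.inv().apply(M[:3,3]-p).round(4))
for n,q in dict(aL=(282,235,.017),aR=(450,235,.017),tipL=(215,170,.025),tipR=(518,168,.025),hole=(366,596,.048)).items():
    w=g(*q); print(n,w.round(4),r.inv().apply(w-p).round(4))
E
```

```text
cam in tool [ 0.0823  0.0005 -0.162 ]
aL [ 0.5372 -0.2263  0.017 ] [ 0.0477 -0.0126  0.01  ]
aR [ 0.5496 -0.2498  0.017 ] [0.0477 0.014  0.01  ]
tipL [ 0.543  -0.2129  0.025 ] [ 0.0591 -0.0217  0.002 ]
tipR [ 0.5642 -0.2524  0.025 ] [0.0593 0.0232 0.002 ]
hole [ 0.5024 -0.2597  0.048 ] [ 0.0013  0.0006 -0.021 ]
```

```bash
python3 -c "
from plan import *
plan([([.501,-.26,.105],-62,2),([.427,-.380,.100],-129.7,7)])"
```

```text
from [ 0.501  -0.2598  0.027 ] yaw -62.0
[[-0.0, -0.0, -0.0],[-0.0, 0.0001, -0.039],H] 
[[-0.0, -0.0, -0.0],[-0.0, 0.0001, -0.039],H] 
[[-0.0, 0.0, 9.7],[-0.0174, 0.0102, 0.0007],H] 
[[-0.0, 0.0, 9.7],[-0.0154, 0.0129, 0.0007],H] 
[[-0.0, 0.0, 9.7],[-0.013, 0.0154, 0.0007],H] 
[[-0.0, 0.0, 9.7],[-0.0103, 0.0173, 0.0007],H] 
[[-0.0, 0.0, 9.7],[-0.0072, 0.0188, 0.0007],H] 
[[-0.0, 0.0, 9.7],[-0.0039, 0.0197, 0.0007],H] 
[[-0.0, 0.0, 9.7],[-0.0006, 0.0201, 0.0007],H]
```

```bash
python3 -m pendant '[[[0,0,0],[0,0,-0.039],1],[[0,0,0],[0,0,-0.039],1],[[0,0,9.7],[-0.0174,0.0102,0.0007],1],[[0,0,9.7],[-0.0154,0.0129,0.0007],1],[[0,0,9.7],[-0.013,0.0154,0.0007],1],[[0,0,9.7],[-0.0103,0.0173,0.0007],1],[[0,0,9.7],[-0.0072,0.0188,0.0007],1],[[0,0,9.7],[-0.0039,0.0197,0.0007],1]]'; python3 -m pendant '[[[0,0,9.7],[-0.0006,0.0201,0.0007],1],[[0,0,0],[0,0,0],1]]';python3 -c "
from plan import *
d=snap('wrist','w5'); plan([]); crop(d,'c7',190,450,120,380,3); print(monitor.get_state()['ft_force'])"
```

```text
time: 6.22
position: [0.4368, -0.3627, 0.1003]
tool_rot: [-3.03, 0.827, 0.001]
ft_force: [0.2, 0.1, -2.4]
grip_width: 0.249
time: 6.48
position: [0.4251, -0.3808, 0.0997]
tool_rot: [2.951, -1.074, -0.002]
ft_force: [0.8, -0.0, -2.9]
grip_width: 0.252
from [ 0.4263 -0.3795  0.0996] yaw -129.8
[ 0.58842389  0.73137365 -2.17191459]
```

View pics/w5.png

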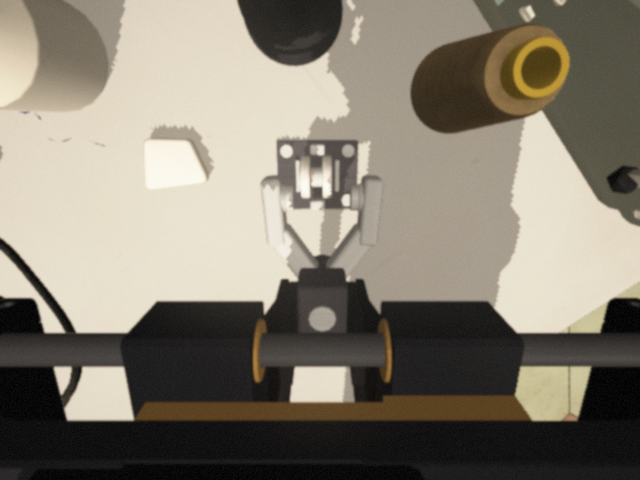

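View pics/c7.png

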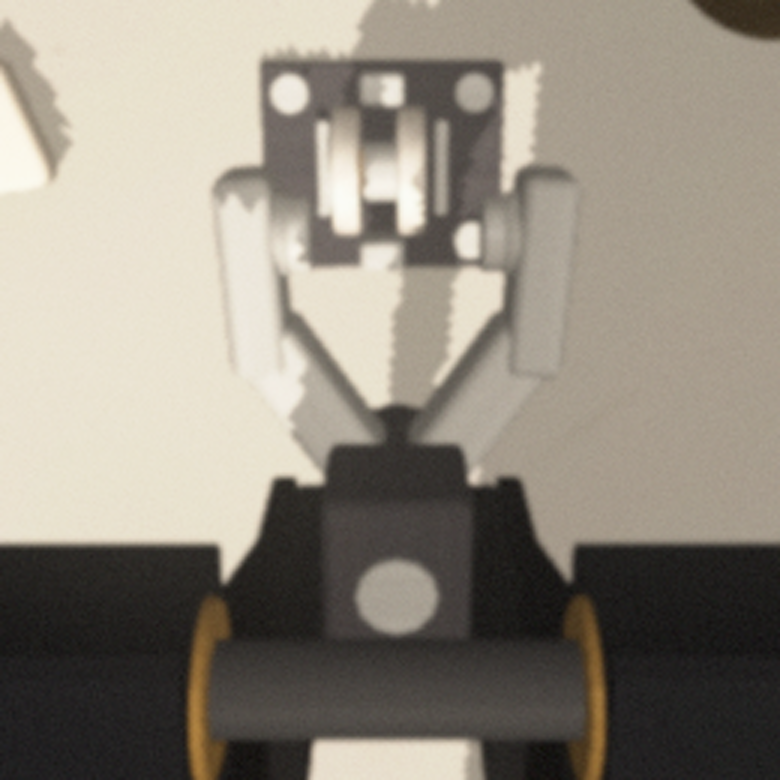

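```bash
python3 - <<'E'
from plan import *
d=load('w5'); p,r=pose(); p[2]=.0997
g=lambda cu,cv,z:p2w(d,190+cu/3,120+cv/3,z)
for n,q in dict(TL=(262,61,.003),TR=(502,61,.003),BR=(502,266,.003),lipL=(322,170,.006),lipR=(441,170,.006),sT=(382,88,.016),sB=(381,253,.016),discL=(345,108,.0275),discL2=(345,235,.017),dL=(330,172,.031),dR=(425,172,.031),aL=(307,235,.09),aR=(484,235,.09)).items():
    w=g(*q); print(n,w.round(4),r.inv().apply(w-p).round(4))
E
```

```text
TL [ 0.4986 -0.4038  0.003 ] [ 0.0712 -0.0277  0.0966]
TR [ 0.4636 -0.4455  0.003 ] [0.0709 0.0268 0.0966]
BR [ 0.4263 -0.4159  0.003 ] [0.0234 0.0279 0.0967]
lipL [ 0.4715 -0.3984  0.006 ] [ 0.0469 -0.0145  0.0936]
lipR [ 0.4539 -0.4194  0.006 ] [0.0468 0.013  0.0937]
sT [ 0.4772 -0.4215  0.016 ] [ 0.066  -0.0004  0.0836]
sB [ 0.4495 -0.3977  0.016 ] [ 0.0295 -0.0009  0.0837]
discL [ 0.4796 -0.4136  0.0275] [ 0.0628 -0.0079  0.0721]
discL2 [ 0.458  -0.3943  0.017 ] [ 0.0339 -0.0089  0.0827]
dL [ 0.4718 -0.4029  0.031 ] [ 0.05   -0.0112  0.0686]
dR [ 0.4591 -0.4181  0.031 ] [0.0499 0.0086 0.0687]
aL [ 0.471  -0.4017  0.09  ] [ 0.0485 -0.0115  0.0096]
aR [ 0.453  -0.4231  0.09  ] [0.0484 0.0164 0.0097]
```

```bash
python3 -m pendant '[[[0,0,0],[-0.0005,-0.0025,0.017],1],[[0,0,0],[0,0,0.017],1],[[0,0,0],[0,0,0],1]]';python3 -c "
from plan import *
d=snap('wrist','w6'); plan([]); crop(d,'c8',240,400,120,270,5)"
```

```text
time: 6.9
position: [0.4272, -0.3755, 0.0637]
tool_rot: [-2.953, 1.069, 0.006]
ft_force: [-0.4, 1.0, -1.4]
grip_width: 0.251
from [ 0.4276 -0.3765  0.0648] yaw -129.85
```

View pics/c8.png

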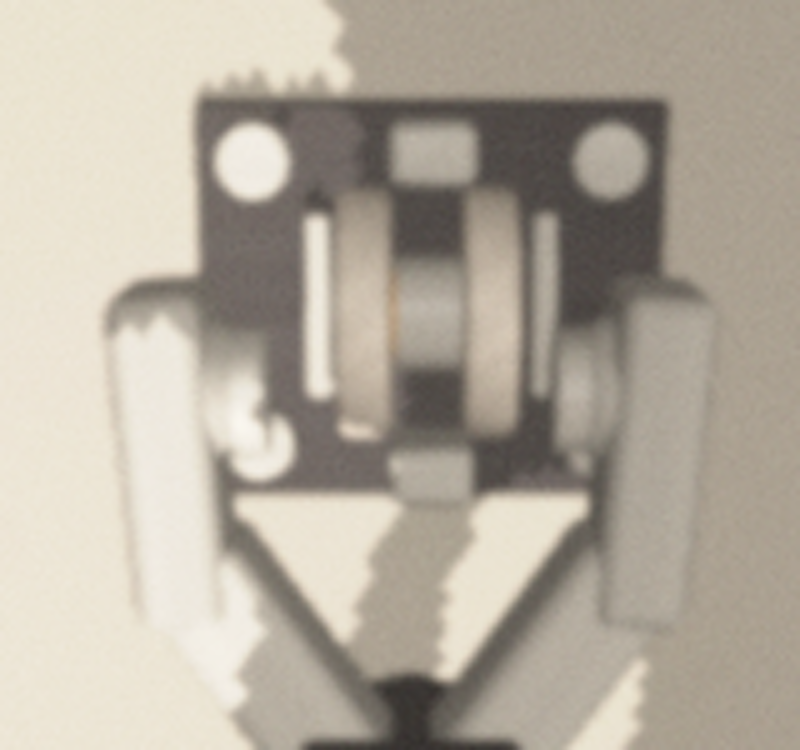

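```bash
python3 -m pendant '[[[0,0,0],[0,0,0],1]]';python3 -c "
from plan import *
d=snap('wrist','w7'); plan([]); crop(d,'c9',240,400,120,270,5)"
```

```text
time: 7.08
position: [0.4282, -0.3776, 0.0663]
tool_rot: [2.953, -1.072, 0.001]
ft_force: [-0.2, -0.9, -1.7]
grip_width: 0.253
from [ 0.4283 -0.3777  0.0665] yaw -129.9
```

View pics/c9.png

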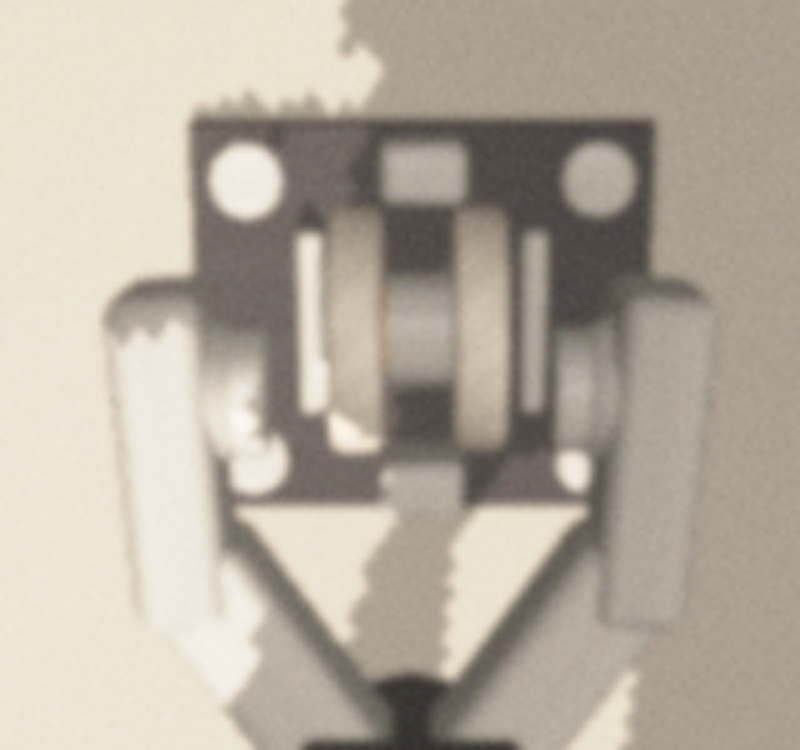

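```bash
python3 - <<'E'
from plan import *
d=load('w7'); p,r=pose(); 
g=lambda cu,cv,z:p2w(d,240+cu/5,120+cv/5,z)
M=np.linalg.inv(d['world_to_cam']); print('cam',r.inv().apply(M[:3,3]-p).round(4), (r.inv().as_matrix()@M[:3,:3]).round(3))
dz=p[2]-.027
for n,q in dict(TL=(191,120,.003),TR=(655,120,.003),BR=(648,500,.003),sT=(424,173,.016),sB=(424,490,.016),dL=(328,330,.031),dR=(510,330,.031),aL=(267,390,.017+dz),aR=(553,390,.017+dz),tipL=(157,285,.025+dz),tipR=(663,285,.025+dz)).items():
    w=g(*q); print(n,w.round(4),r.inv().apply(w-p).round(4))
E
```

```text
cam [ 0.0829  0.0005 -0.1618] [[-0.001  0.954  0.299]
 [ 1.     0.001  0.   ]
 [ 0.     0.299 -0.954]]
TL [ 0.4987 -0.4034  0.003 ] [ 0.0704 -0.0254  0.0635]
TR [ 0.4633 -0.4457  0.003 ] [0.0703 0.0297 0.0635]
BR [ 0.4269 -0.4165  0.003 ] [0.0237 0.0307 0.0635]
sT [ 0.4771 -0.4213  0.016 ] [0.0653 0.0022 0.0505]
sB [ 0.4487 -0.3977  0.016 ] [0.0284 0.0022 0.0505]
dL [ 0.472  -0.4035  0.031 ] [ 0.05   -0.0082  0.0355]
dR [ 0.4594 -0.4185  0.031 ] [0.05   0.0113 0.0355]
aL [ 0.4739 -0.3989  0.0565] [ 0.0485 -0.013   0.01  ]
aR [ 0.4565 -0.4197  0.0565] [0.0485 0.0141 0.01  ]
tipL [ 0.4881 -0.3992  0.0645] [ 0.0596 -0.0219  0.0021]
tipR [ 0.4593 -0.4336  0.0645] [0.0595 0.023  0.0021]
```

```bash
python3 -m pendant '[[[0,0,0],[-0.0015,0.0013,0],1],[[0,0,0],[0,0,0.008],1],[[0,0,0],[0,0,0.008],1],[[0,0,0],[0,0,0],1],[[0,0,0],[0,0,0],1]]';python3 -c "
from plan import *
d=snap('wrist','w8'); plan([]); crop(d,'c10',240,400,120,270,5)"
```

```text
time: 7.75
position: [0.426, -0.3775, 0.0499]
tool_rot: [2.953, -1.072, -0.0]
ft_force: [-0.2, -0.5, -2.8]
grip_width: 0.251
from [ 0.4261 -0.3776  0.0501] yaw -129.91
```

View pics/c10.png

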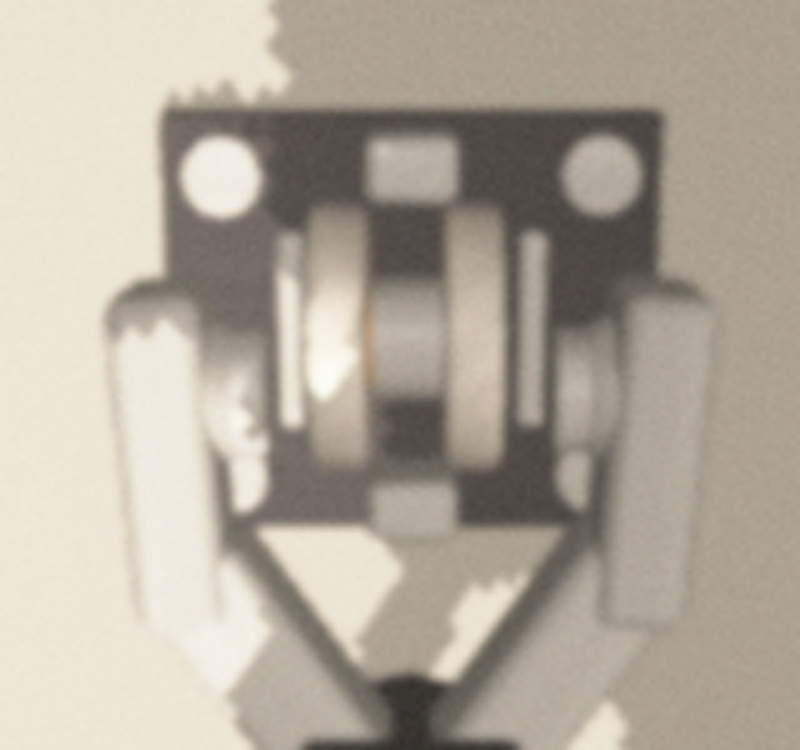

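```bash
python3 -m pendant '[[[0,0,0],[0,0,0.011],1],[[0,0,0],[0,0,0.0105],1],[[0,0,0],[0,0,0],1],[[0,0,0],[0,0,0],1]]';python3 -c "
from plan import *
d=snap('wrist','w9'); plan([]); crop(d,'c11',240,400,120,270,5)"
```

```text
time: 8.3
position: [0.4258, -0.3773, 0.0283]
tool_rot: [-2.953, 1.072, 0.001]
ft_force: [0.3, -0.5, -3.1]
grip_width: 0.251
from [ 0.4259 -0.3774  0.0284] yaw -129.91
```

View pics/c11.png

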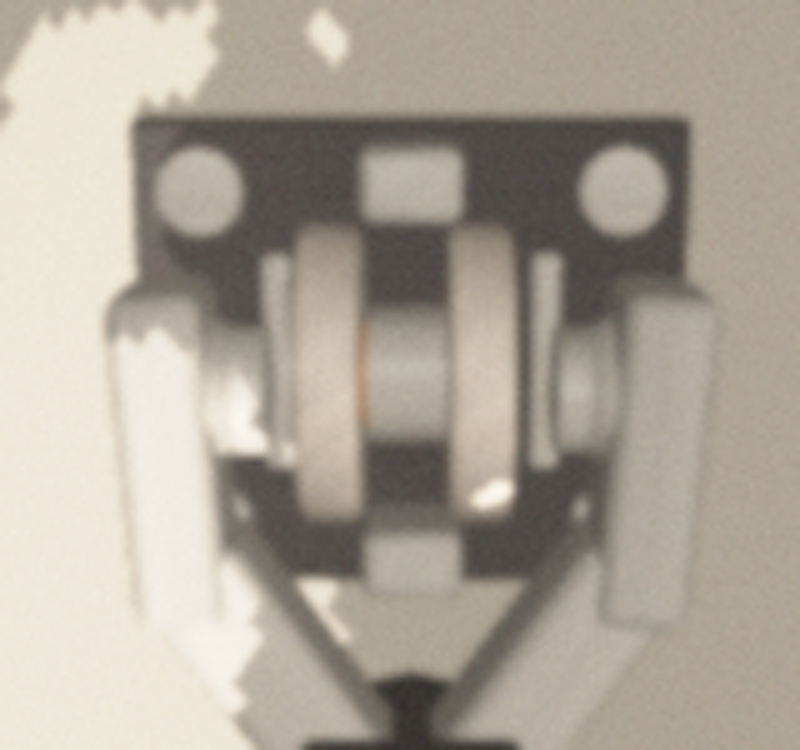

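```bash
python3 -m pendant '[[[0,0,0],[0.001,0,0.001],1],[[0,0,0],[0,0,0],1],[[0,0,0],[0,0,0],0.2],[[0,0,0],[0,0,0],-0.2],[[0,0,0],[0,0,-0.03],-0.6],[[0,0,0],[0,0,-0.03],-1],[[0,0,0],[-0.035,0,-0.005],-1],[[0,0,0],[-0.035,0,0],-1]]';python3 -m pendant '[[[0,0,0],[0,0,0],-1],[[0,0,0],[0,0,0],-1]]'; python3 -c "
from plan import *
d=snap('wrist','w10'); plan([])
d=snap('top','t10');crop(d,'c12',290,410,190,310,5)"
```

```text
time: 9.35
position: [0.3727, -0.3337, 0.0931]
tool_rot: [2.951, -1.073, 0.001]
ft_force: [-0.6, 0.8, 1.2]
grip_width: 0.848
time: 9.6
position: [0.3743, -0.3334, 0.0931]
tool_rot: [-2.953, 1.071, -0.003]
ft_force: [0.7, 0.1, 0.2]
grip_width: 0.982
from [ 0.3743 -0.3338  0.0931] yaw -129.88
```

View pics/w10.png

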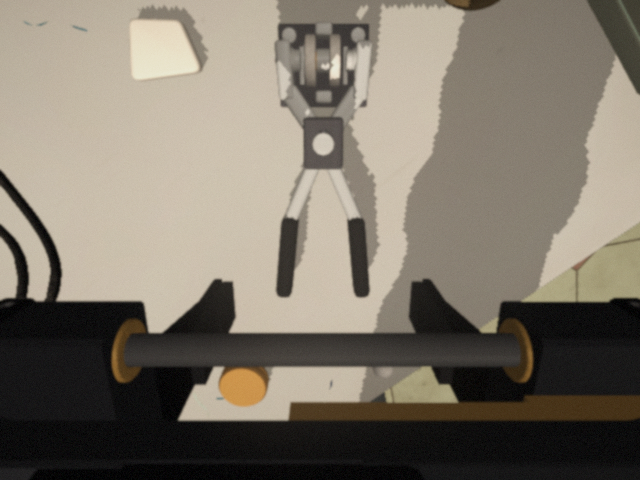

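View pics/c12.png

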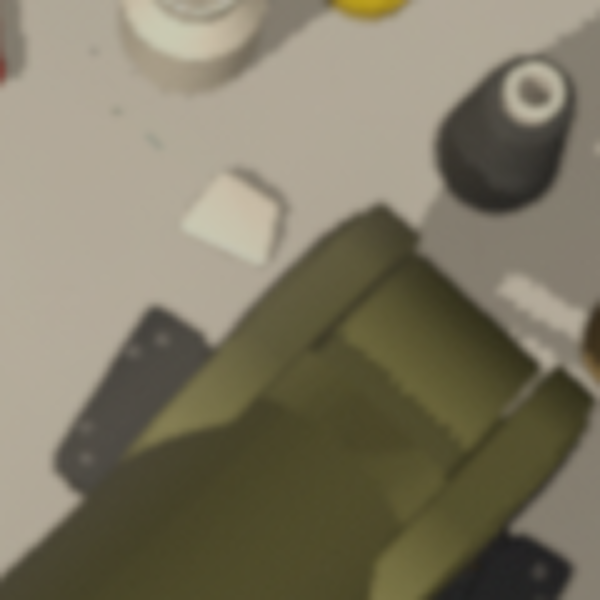

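```bash
python3 - <<'E'
from plan import *
d=load('w10'); p,r=pose()
for n,q in dict(hole=(323,143,.048),hL=(285,293,.02),hR=(361,293,.02),h0L=(289,222,.027),h0R=(356,222,.027)).items():
    w=p2w(d,*q); print(n,w.round(4),r.inv().apply(w-p).round(4))
E
```

```text
hole [ 0.429  -0.3805  0.048 ] [0.0719 0.0004 0.045 ]
hL [ 0.3665 -0.2936  0.02  ] [-0.0318 -0.0262  0.0729]
hR [ 0.3323 -0.3346  0.02  ] [-0.0318  0.0272  0.0729]
h0L [ 0.4044 -0.3316  0.027 ] [ 0.0217 -0.0214  0.0659]
h0R [ 0.3768 -0.3646  0.027 ] [0.0217 0.0216 0.066 ]
```

```bash
python3 -m pendant '[[[0,0,0],[0,0.0004,0.03],-1],[[0,0,0],[0,0,0.03],-1],[[0,0,0],[0,0,0.026],-1],[[0,0,0],[0,0,0.0015],-1],[[0,0,0],[0,0,0],-1]]' 18; python3 -m pendant '[[[0,0,0],[0,0,0],0],[[0,0,0],[0,0,0],0.1],[[0,0,0],[0,0,0],1]]' 18;  python3 -m pendant '[[[0,0,0],[0,0,0],1],[[0,0,0],[0,0,0],1]]'; python3 -c "
from plan import *
d=snap('wrist','w11'); plan([])"
```

```text
time: 10.32
position: [0.3732, -0.3345, 0.0056]
tool_rot: [2.952, -1.072, 0.0]
ft_force: [-0.1, 0.1, 0.8]
grip_width: 1.0
time: 10.7
position: [0.3733, -0.3335, 0.0055]
tool_rot: [-2.953, 1.071, -0.002]
ft_force: [0.2, 0.9, 0.6]
grip_width: 0.74
time: 10.95
position: [0.3723, -0.333, 0.0052]
tool_rot: [-2.952, 1.071, 0.002]
ft_force: [-4.8, 4.1, 10.1]
grip_width: 0.522
from [ 0.3719 -0.3326  0.0052] yaw -129.87
```

View pics/w11.png

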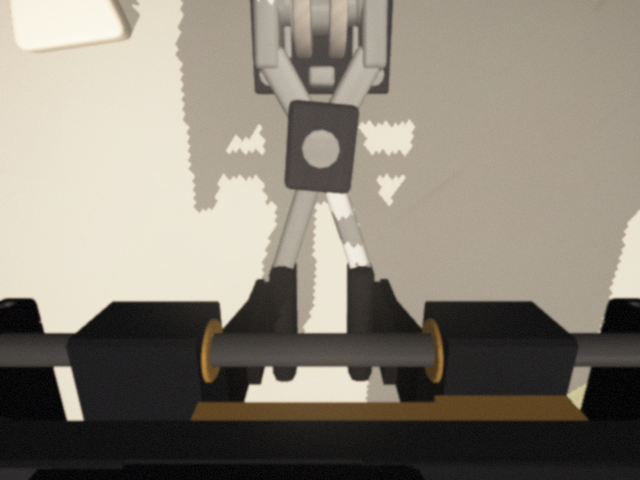

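```bash
python3 -m pendant '[[[0,0,0],[0,0,0],1],[[0,0,0],[0,0,0],1],[[0,0,0],[0,0,0],1]]'; python3 -c "
from plan import *
d=snap('wrist','w12'); plan([])"
```

```text
time: 11.38
position: [0.3717, -0.3329, 0.0052]
tool_rot: [-2.952, 1.072, 0.004]
ft_force: [-4.8, 3.5, 8.3]
grip_width: 0.416
from [ 0.3718 -0.3329  0.0052] yaw -129.91
```

View pics/w12.png

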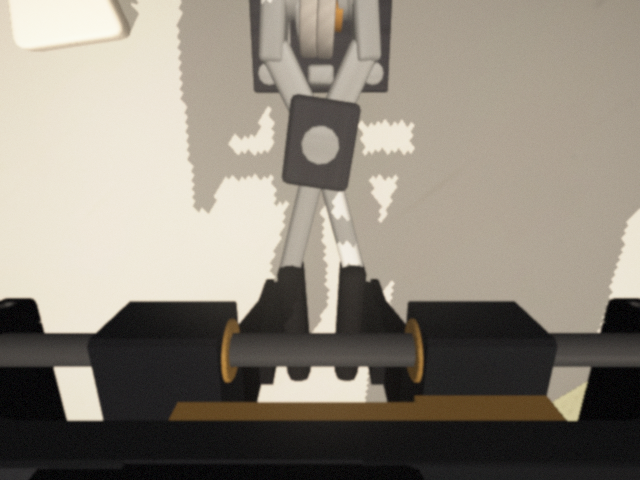

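```bash
python3 -m pendant '[[[0,0,0],[0,0,0],1],[[0,0,0],[0,0,0],1],[[0,0,0],[0,0,0],1]]' 22; python3 -c "
from plan import *
d=snap('wrist','w13'); crop(d,'c13',240,400,0,110,5)"
```

```text
time: 11.8
position: [0.3717, -0.3329, 0.0052]
tool_rot: [-2.952, 1.072, 0.004]
ft_force: [-4.5, 2.5, 8.3]
grip_width: 0.409
```

View pics/c13.png

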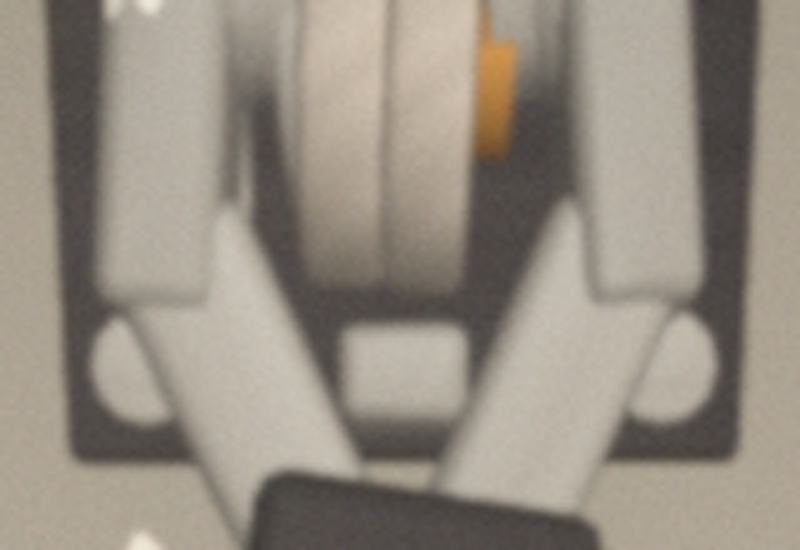

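```bash
python3 -m pendant '[[[0,0,0],[0,0,0],0.1],[[0,0,0],[0,0,0],-0.5],[[0,0,0],[0,0,0],-1],[[0,0,0],[0,0,0],-1],[[0,0,0],[0,0,-0.04],-1],[[0,0,0],[0.01,0,-0.045],-1],[[0,0,0],[0.01,0,0],-0.6],[[0,0,0],[0,0,0],-0.2]]' 30;  python3 -m pendant '[[[0,0,0],[0,0,0],-0.2]]'; python3 -c "
from plan import *
d=snap('wrist','w14'); plan([]); crop(d,'c14',230,430,0,310,2.5)"
```

```text
time: 12.85
position: [0.3885, -0.3462, 0.0896]
tool_rot: [2.953, -1.071, -0.001]
ft_force: [-0.1, 0.0, -0.3]
grip_width: 0.848
time: 12.98
position: [0.387, -0.3455, 0.0887]
tool_rot: [-2.953, 1.072, 0.005]
ft_force: [-0.3, -0.5, 0.1]
grip_width: 0.741
from [ 0.387  -0.3456  0.0887] yaw -129.93
```

View pics/w14.png

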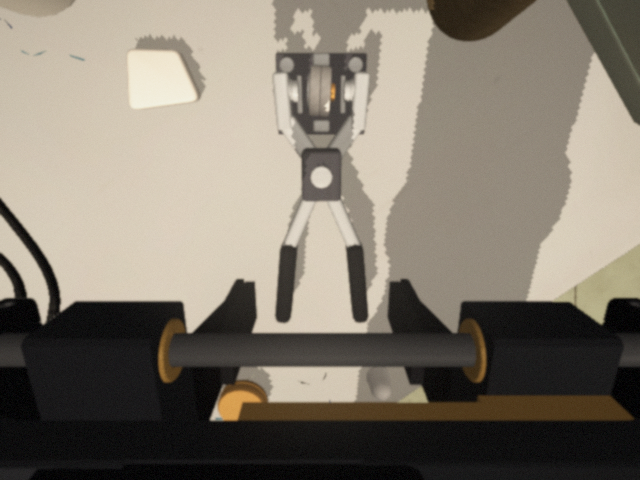

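View pics/c14.png

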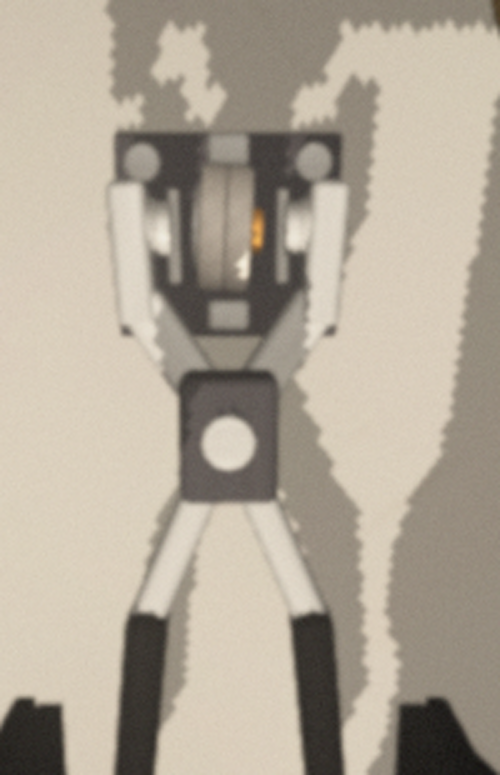

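```bash
python3 - <<'E'
from plan import *
d=load('w14'); p,r=pose()
g=lambda cu,cv,z:p2w(d,230+cu/2.5,cv/2.5,z)
for n,q in dict(hole=(229,443,.048),bTL=(181,372,.048),bTR=(278,375,.048),bBR=(277,501,.048),bBL=(181,500,.048),TL=(117,132,.003),TR=(341,132,.003),dL=(195,230,.031),dR=(252,230,.031)).items():
    w=g(*q); print(n,w.round(4),r.inv().apply(w-p).round(4))
E
```

```text
hole [ 0.4281 -0.3805  0.048 ] [0.0541 0.0004 0.0406]
bTL [ 0.4464 -0.3824  0.048 ] [ 0.0693 -0.0099  0.0405]
bTR [ 0.4325 -0.3979  0.048 ] [0.0686 0.0109 0.0406]
bBR [ 0.4113 -0.3804  0.048 ] [0.0411 0.0111 0.0406]
bBL [ 0.4253 -0.3641  0.048 ] [ 0.0414 -0.0104  0.0406]
TL [ 0.4985 -0.404   0.003 ] [ 0.1232 -0.0268  0.0854]
TR [ 0.4634 -0.4458  0.003 ] [0.1232 0.0277 0.0854]
dL [ 0.4673 -0.4035  0.031 ] [ 0.0989 -0.0071  0.0575]
dR [ 0.4591 -0.4132  0.031 ] [0.0989 0.0055 0.0575]
```

```bash
python3 -m pendant '[[[0,0,0],[0.0272,0.0003,0],-0.2],[[0,0,0],[0.0272,0,0],-0.2],[[0,0,0],[0,0,0.03],-0.2],[[0,0,0],[0,0,0.02],-0.2],[[0,0,0],[0,0,0.011],-0.2],[[0,0,0],[0,0,0],1],[[0,0,0],[0,0,0],1],[[0,0,0],[0,0,0],1]]' 30;  python3 -m pendant '[[[0,0,0],[0,0,0],1],[[0,0,0],[0,0,0],1]]'; python3 -c "
from plan import *
d=snap('wrist','w15'); plan([]); crop(d,'c15',230,430,100,310,3)"
```

```text
time: 14.02
position: [0.4303, -0.3817, 0.0299]
tool_rot: [-2.953, 1.072, -0.003]
ft_force: [0.1, 0.9, 0.7]
grip_width: 0.349
time: 14.28
position: [0.4302, -0.3816, 0.0296]
tool_rot: [-2.953, 1.072, -0.002]
ft_force: [-0.6, 1.2, 2.3]
grip_width: 0.25
from [ 0.4302 -0.3815  0.0296] yaw -129.9
```

View pics/c15.png

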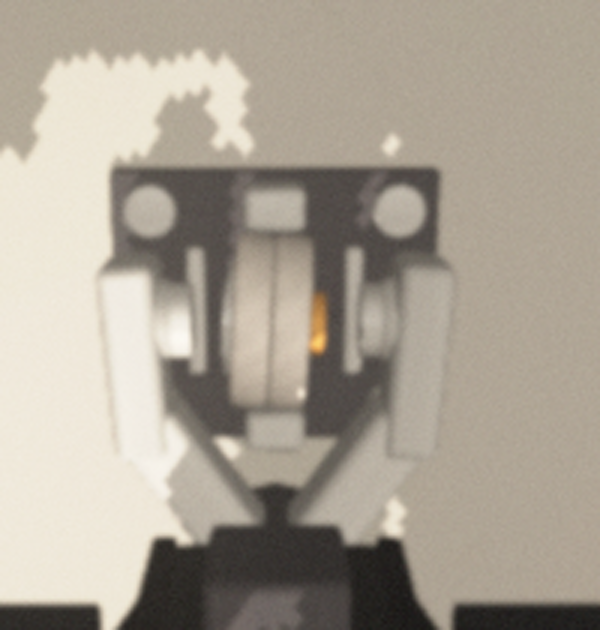

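```bash
python3 -c "
from plan import *
plan([([.4302,-.3815,.11],-129.9,3),([.505,-.258,.105],-65,8),([.503,-.258,.031],-65,3)])"
```

```text
from [ 0.4302 -0.3815  0.0296] yaw -129.9
[[-0.0, -0.0, 0.0],[0.0, -0.0, -0.0268],H] 
[[-0.0, -0.0, 0.0],[-0.0, -0.0, -0.0268],H] 
[[-0.0, -0.0, 0.0],[-0.0, -0.0, -0.0268],H] 
[[-0.0, 0.0, -8.1],[-0.0027, -0.0178, 0.0006],H] 
[[-0.0, 0.0, -8.1],[-0.0002, -0.018, 0.0006],H] 
[[-0.0, 0.0, -8.1],[0.0024, -0.0179, 0.0006],H] 
[[-0.0, 0.0, -8.1],[0.0049, -0.0174, 0.0006],H] 
[[-0.0, 0.0, -8.1],[0.0073, -0.0165, 0.0006],H] 
[[-0.0, 0.0, -8.1],[0.0095, -0.0153, 0.0006],H] 
[[-0.0, 0.0, -8.1],[0.0116, -0.0138, 0.0006],H] 
[[-0.0, 0.0, -8.1],[0.0134, -0.0121, 0.0006],H] 
[[-0.0, -0.0, 0.0],[-0.0006, -0.0003, 0.0247],H] 
[[-0.0, -0.0, 0.0],[-0.0006, -0.0003, 0.0247],H] 
[[-0.0, -0.0, 0.0],[-0.0006, -0.0003, 0.0247],H]
```

```bash
python3 -m pendant '[[[0,0,0],[0,0,-0.015],1],[[0,0,0],[0,0,-0.02],1],[[0,0,0],[0,0,-0.0225],1],[[0,0,0],[0,0,-0.0225],1],[[0,0,-8.1],[-0.0027,-0.0178,0.0006],1],[[0,0,-8.1],[-0.0002,-0.018,0.0006],1],[[0,0,-8.1],[0.0024,-0.0179,0.0006],1],[[0,0,-8.1],[0.0049,-0.0174,0.0006],1]]'; python3 -m pendant '[[[0,0,-8.1],[0.0073,-0.0165,0.0006],1],[[0,0,-8.1],[0.0095,-0.0153,0.0006],1],[[0,0,-8.1],[0.0116,-0.0138,0.0006],1],[[0,0,-8.1],[0.0134,-0.0121,0.0006],1],[[0,0,0],[0,0,0.02],1],[[0,0,0],[0,0,0],1]]'; python3 -c "
from plan import *
d=snap('wrist','w16'); plan([([.503,-.258,.029],-65,3)]); print(monitor.get_state()['ft_force'])"
```

```text
time: 15.32
position: [0.4678, -0.3195, 0.108]
tool_rot: [3.135, -0.198, 0.002]
ft_force: [0.9, 0.5, -1.9]
grip_width: 0.255
time: 16.08
position: [0.5025, -0.2583, 0.0825]
tool_rot: [-3.068, -0.672, 0.006]
ft_force: [0.2, 1.2, -2.3]
grip_width: 0.248
from [ 0.503  -0.2589  0.0833] yaw -65.3
[[-0.0, 0.0, -0.1],[0.0002, -0.0002, 0.0181],H] 
[[-0.0, 0.0, -0.1],[0.0002, -0.0003, 0.0181],H] 
[[-0.0, 0.0, -0.1],[0.0001, -0.0003, 0.0181],H] 
[-0.43037909  0.13153621 -1.54688733]
```

View pics/w16.png

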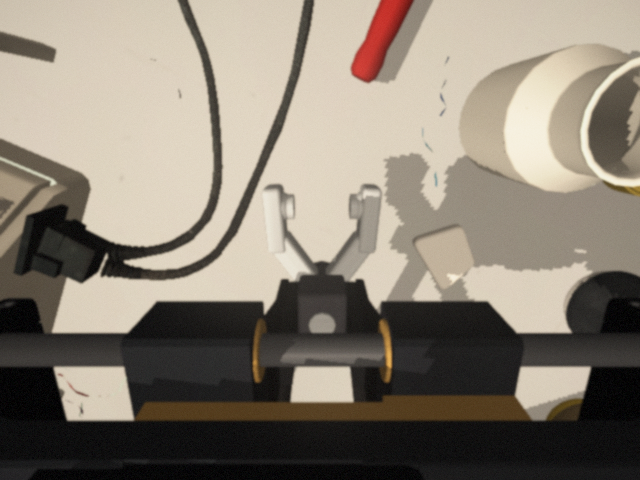

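```bash
python3 -m pendant '[[[0,0,0],[0,0,0.02],1],[[0,0,0],[0,0,0.018],1],[[0,0,0],[0,0,0.0125],1],[[0,0,0],[0,0,0.0025],1],[[0,0,0],[0,0,0],1]]'; python3 -c "
from plan import *
plan([]); print(monitor.get_state()['ft_force'])"
```

```text
time: 16.75
position: [0.5047, -0.2583, 0.0312]
tool_rot: [3.068, 0.677, -0.0]
ft_force: [0.3, 0.2, -2.0]
grip_width: 0.253
from [ 0.5047 -0.2583  0.0312] yaw -65.12
[ 0.34752461  0.22757737 -2.01305542]
```

Still hanging; lower 1.5 mm, release and rise.

```bash
python3 -m pendant '[[[0,0,0],[0,0,0.0015],1],[[0,0,0],[0,0,0],1],[[0,0,0],[0,0,0],0.2],[[0,0,0],[0,0,0],-0.2],[[0,0,0],[0,0,-0.03],-0.2],[[0,0,0],[0,0,-0.05],-0.3],[[0,0,0],[0,0,-0.03],-0.3]]' 20; python3 -c "
from plan import *
d=snap('wrist','w17');plan([([.4636,-.4103,.11],-129.9,7)])"
```

```text
time: 17.62
position: [0.5055, -0.2588, 0.1424]
tool_rot: [3.066, 0.676, 0.004]
ft_force: [0.0, -0.4, 0.5]
grip_width: 0.638
from [ 0.5074 -0.2598  0.1458] yaw -65.14
[[0.0, -0.1, 9.3],[-0.0147, 0.0168, 0.0051],H] 
[[0.0, -0.1, 9.3],[-0.0118, 0.019, 0.0051],H] 
[[0.0, -0.1, 9.3],[-0.0086, 0.0207, 0.0051],H] 
[[0.0, -0.1, 9.3],[-0.0052, 0.0218, 0.0051],H] 
[[0.0, -0.1, 9.3],[-0.0016, 0.0223, 0.0051],H] 
[[0.0, -0.1, 9.3],[0.002, 0.0223, 0.0051],H] 
[[0.0, -0.1, 9.3],[0.0056, 0.0217, 0.0051],H]
```

View pics/w17.png

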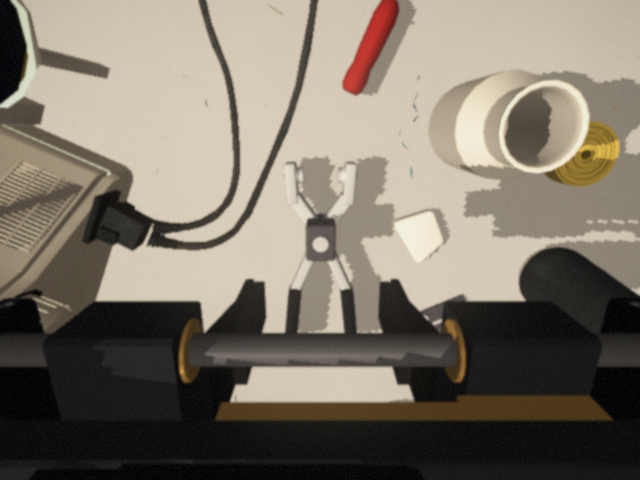

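```bash
python3 -m pendant '[[[0,0,9.3],[-0.0147,0.0168,0.0051],-0.1],[[0,0,9.3],[-0.0118,0.019,0.0051],-0.1],[[0,0,9.3],[-0.0086,0.0207,0.0051],-0.1],[[0,0,9.3],[-0.0052,0.0218,0.0051],-0.1],[[0,0,9.3],[-0.0016,0.0223,0.0051],-0.1],[[0,0,9.3],[0.002,0.0223,0.0051],-0.1],[[0,0,9.3],[0.0056,0.0217,0.0051],-0.1],[[0,0,0],[0,0,0],-0.1]]' 15; python3 -m pendant '[[[0,0,0],[0,0,0],-0.1],[[0,0,0],[0,0,0],-0.1]]'; python3 -c "
from plan import *
d=snap('wrist','w18');plan([]);crop(d,'c18',240,400,150,310,5)"
```

```text
time: 18.68
position: [0.459, -0.4101, 0.1038]
tool_rot: [2.948, -1.082, -0.002]
ft_force: [0.2, 0.4, 0.6]
grip_width: 0.55
time: 18.92
position: [0.4615, -0.4073, 0.1042]
tool_rot: [-2.951, 1.075, -0.001]
ft_force: [0.1, -1.0, -0.6]
grip_width: 0.552
from [ 0.4614 -0.4074  0.1042] yaw -130.05
```

View pics/w18.png

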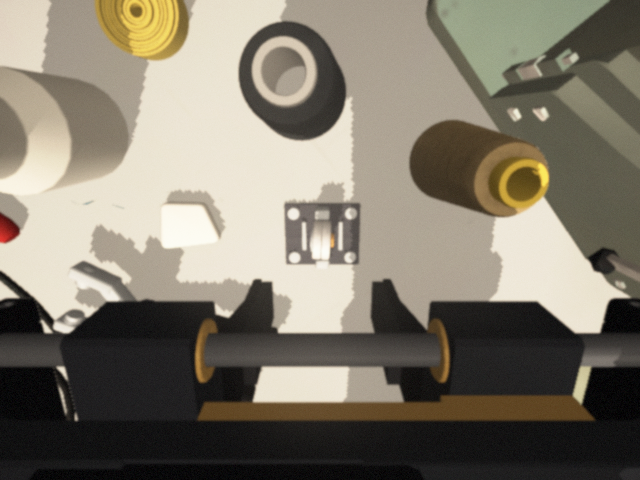

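View pics/c18.png

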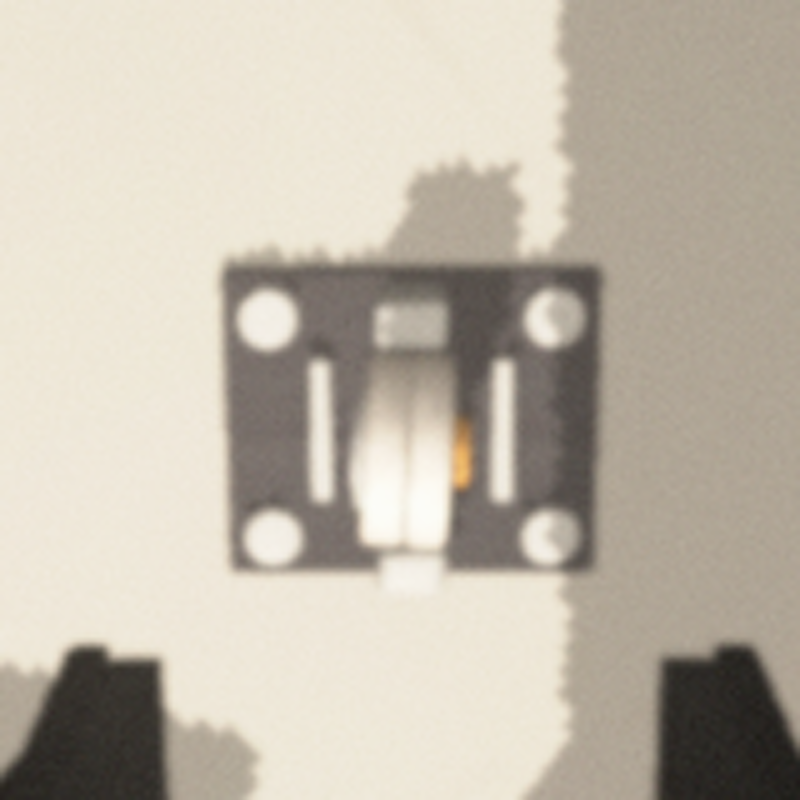

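```bash
python3 - <<'E'
from plan import *
d=load('w18'); p,r=pose()
g=lambda cu,cv,z:p2w(d,240+cu/5,150+cv/5,z)
for n,q in dict(TL=(224,267,.003),TR=(600,267,.003),BR=(592,570,.003),BL=(232,570,.003),seamtop=(408,450,.031),dL=(360,450,.03),dR=(453,450,.03),sT=(412,325,.016),sB=(412,572,.016)).items():
    w=g(*q); print(n,w.round(4),r.inv().apply(w-p).round(4))
v,u=np.mgrid[222:262,308:336]; pts=np.array([p2w(d,a,b) for a,b in zip(u.ravel(),v.ravel())]); t=pts[pts[:,2]>.02]; print(len(t),t.max(0),t.mean(0), (r.inv().apply(t-p)).mean(0), np.percentile(r.inv().apply(t-p),[2,98],axis=0))
E
```

```text
TL [ 0.4989 -0.4039  0.003 ] [ 0.0264 -0.0267  0.1013]
TR [ 0.4637 -0.4458  0.003 ] [0.0264 0.0281 0.1012]
BR [ 0.4273 -0.4155  0.003 ] [-0.0209  0.0283  0.1012]
BL [ 0.4628 -0.3732  0.003 ] [-0.0209 -0.0269  0.1013]
seamtop [ 0.4671 -0.4122  0.031 ] [0.0074 0.0001 0.0732]
dL [ 0.471 -0.407  0.03 ] [ 0.0071 -0.0063  0.0742]
dR [ 0.4629 -0.4166  0.03  ] [0.0071 0.0062 0.0742]
sT [ 0.4771 -0.4213  0.016 ] [0.0209 0.0007 0.0882]
sB [ 0.4487 -0.3974  0.016 ] [-0.0161  0.0007  0.0882]
714 [ 0.5245467  -0.39686108  0.26617931] [ 0.46658242 -0.41105496  0.02959504] [ 0.0062917  -0.00039829  0.07463838] [[-0.00832476 -0.00723895  0.07268698]
 [ 0.01627242  0.00673292  0.08359281]]
```

```bash
python3 -m pendant '[[[0,6,0],[0,0,0],0.17],[[0,6,0],[0,0,0],0.17],[[0,0,0],[-0.0057,0,0.0268],0.17],[[0,0,0],[-0.0057,0,0.0268],0.17],[[0,0,0],[-0.0057,0,0.0258],0.17],[[0,0,0],[0,0,0],0.17],[[0,0,0],[0,0,0],0.17]]' 15; python3 -c "
from plan import *
d=snap('wrist','w19');plan([]);crop(d,'c19',220,420,180,340,4); p,r=pose(); print(r.as_matrix().round(3))"
```

```text
time: 19.85
position: [0.4611, -0.4087, 0.0239]
tool_rot: [2.869, -1.049, 0.304]
ft_force: [-0.5, -0.0, -0.1]
grip_width: 0.414
from [ 0.4613 -0.4089  0.0243] yaw -130.18
[[ 0.747 -0.645  0.161]
 [-0.631 -0.764 -0.135]
 [ 0.21  -0.    -0.978]]
```

View pics/w19.png

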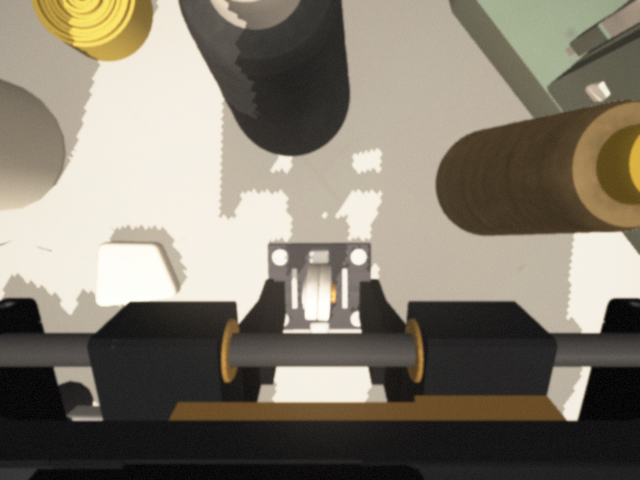

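View pics/c19.png

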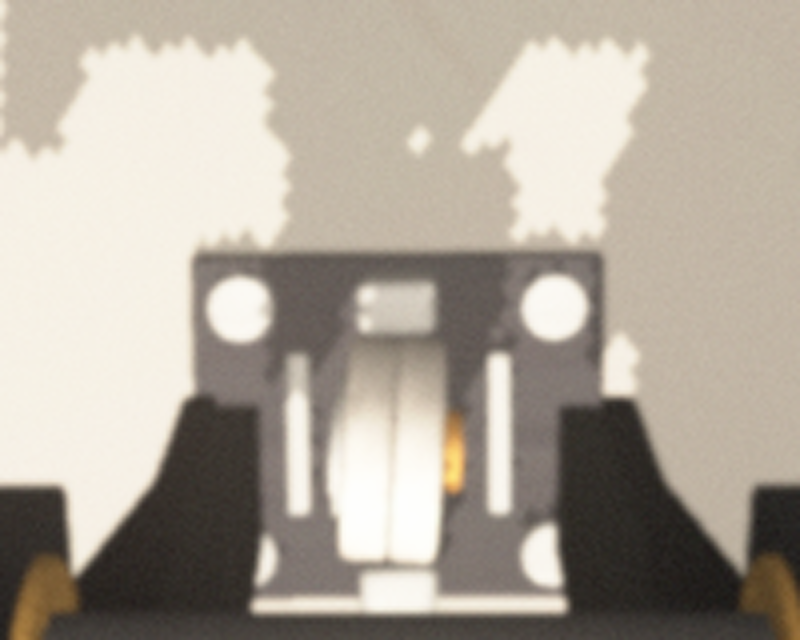

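```bash
python3 -m pendant '[[[0,0,0],[-0.0004,-0.002,0.002],0.17],[[0,0,0],[0,0,0],0.17],[[0,0,0],[0,0,0],0.4],[[0,0,0],[0,0,0],0.7],[[0,0,0],[0,0,0],1],[[0,0,0],[0,0,0],1],[[0,0,0],[0,0,0],1]]' 15; python3 -c "
from plan import *
d=snap('wrist','w20');plan([]);crop(d,'c20',220,420,180,340,4); print(monitor.get_state()['grip_width']*87)"
```

```text
time: 20.78
position: [0.4616, -0.4069, 0.0208]
tool_rot: [2.869, -1.05, 0.302]
ft_force: [0.2, -0.9, 0.2]
grip_width: 0.134
from [ 0.4617 -0.4068  0.0208] yaw -130.2
11.711706202888882
```

View pics/c20.png

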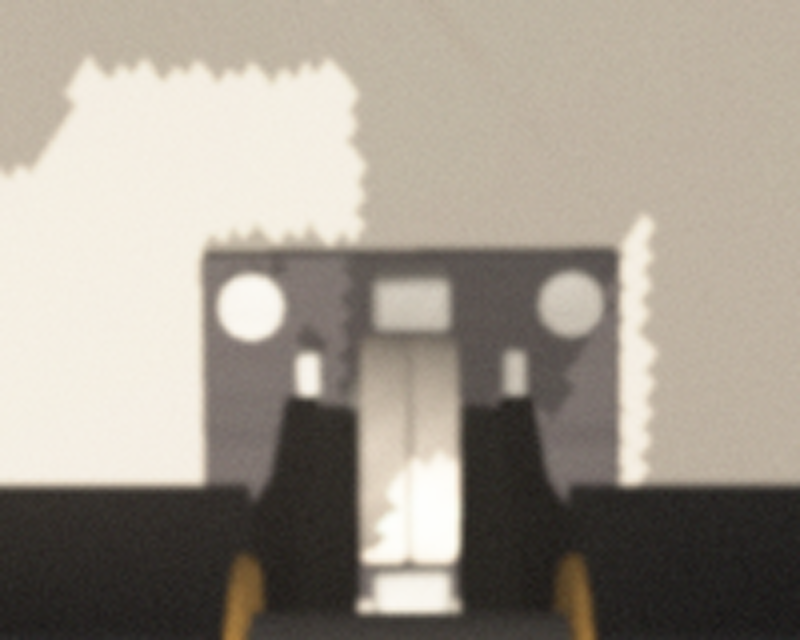

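```bash
python3 -m pendant '[[[0,0,0],[0.003,0,-0.014],1],[[0,0,0],[0.0057,0,-0.0268],1],[[0,0,0],[0.0115,0,-0.054],1],[[0,0,0],[0.0115,0,-0.054],1],[[0,-6,0],[0,0,0],1],[[0,-6,0],[0,0,0],1],[[0,0,0],[0,0,0],1]]' 20; python3 -c "
from plan import *
plan([([.59,-.355,.20],-130,3)])
d=snap('wrist','w21');crop(d,'c21',220,420,180,340,4)"
```

```text
time: 21.7
position: [0.4625, -0.4079, 0.173]
tool_rot: [2.948, -1.079, -0.001]
ft_force: [-0.7, -0.1, -1.5]
grip_width: 0.136
from [ 0.4625 -0.4079  0.173 ] yaw -130.2
[[0.1, -0.0, -0.1],[0.0211, -0.0409, -0.0091],H] 
[[0.1, -0.0, -0.1],[0.0211, -0.0409, -0.0091],H] 
[[0.1, -0.0, -0.1],[0.0212, -0.0408, -0.009],H]
```

View pics/w21.png

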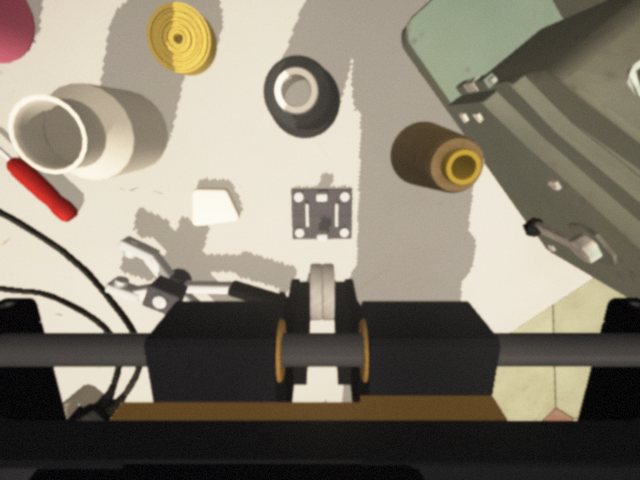

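```bash
python3 -m pendant '[[[0,0,0],[0.0211,-0.0409,-0.0091],1],[[0,0,0],[0.0211,-0.0409,-0.0091],1],[[0,0,0],[0.0211,-0.0408,-0.009],1],[[0,0,0],[0,0,0],1],[[0,0,0],[0,0,0],1]]'; python3 -c "
from plan import *
d=snap('wrist','w22'); plan([])
d=load('w21'); print(p2w(d,48,136,.105))"
```

```text
time: 22.38
position: [0.5879, -0.3545, 0.2005]
tool_rot: [2.949, -1.081, 0.001]
ft_force: [-0.3, -0.3, -1.0]
grip_width: 0.131
from [ 0.5873 -0.355   0.2005] yaw -130.35
[ 0.62592141 -0.33100514  0.105     ]
```

View pics/w22.png

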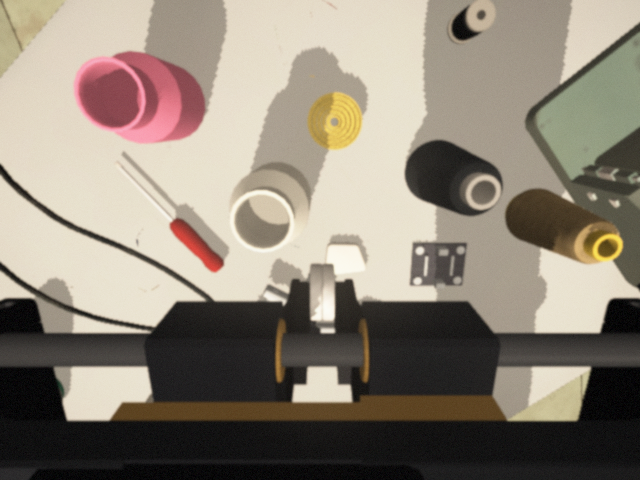

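```bash
python3 - <<'E'
from plan import *
d=load('w22'); p,r=pose()
crop(d,'c22',220,340,150,340,4)
for q in ((262,219),(230,219),(294,219),(262,187),(262,250)): 
    w=p2w(d,*q,.105); print(w.round(4), r.inv().apply(w-p).round(4))
E
```

```text
[ 0.6279 -0.3324  0.105 ] [ 0.0162 -0.0435  0.0955]
[ 0.6429 -0.3148  0.105 ] [ 0.0162 -0.0667  0.0955]
[ 0.6129 -0.35    0.105 ] [ 0.0162 -0.0204  0.0955]
[ 0.6449 -0.3483  0.105 ] [ 0.0394 -0.0424  0.0955]
[ 0.6106 -0.3162  0.105 ] [-0.0075 -0.0447  0.0955]
```

View pics/c22.png

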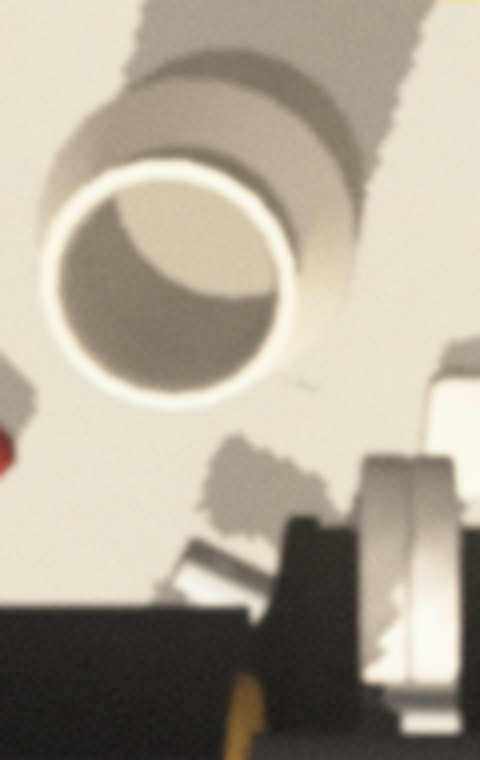

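```bash
python3 -m pendant '[[[0,0,0],[0.006,-0.022,0],1],[[0,0,0],[0.006,-0.022,0],1],[[0,0,0],[0,0,0.03],1],[[0,0,0],[0,0,0.03],1],[[0,0,0],[0,0,0],1],[[0,0,0],[0,0,0],1]]'; python3 -c "
from plan import *
d=snap('wrist','w23'); plan([]); crop(d,'c23',220,420,180,340,4)
d=snap('side','s23'); crop(d,'c24',180,340,190,300,5)"
```

```text
time: 23.18
position: [0.6279, -0.328, 0.1411]
tool_rot: [2.95, -1.078, 0.002]
ft_force: [0.4, -0.4, -1.6]
grip_width: 0.129
from [ 0.6279 -0.3284  0.1417] yaw -130.17
```

View pics/c23.png

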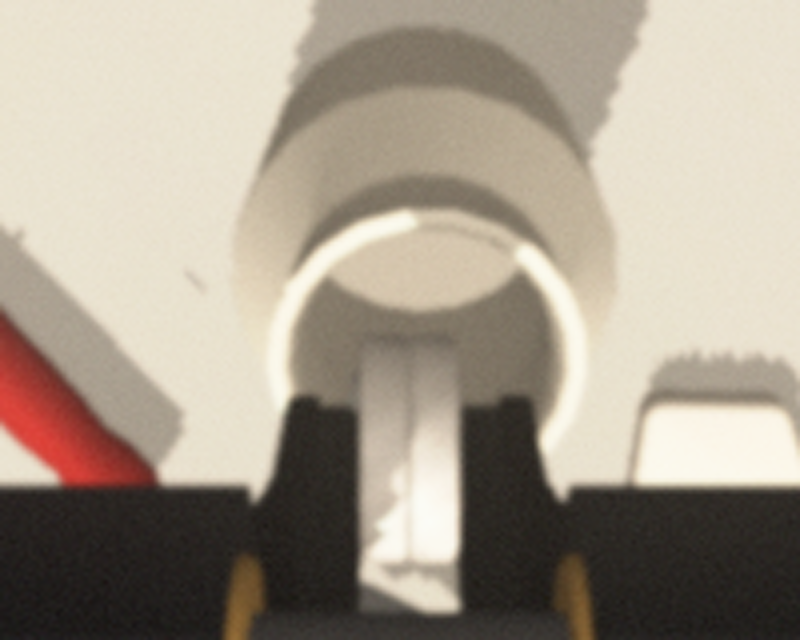

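View pics/c24.png

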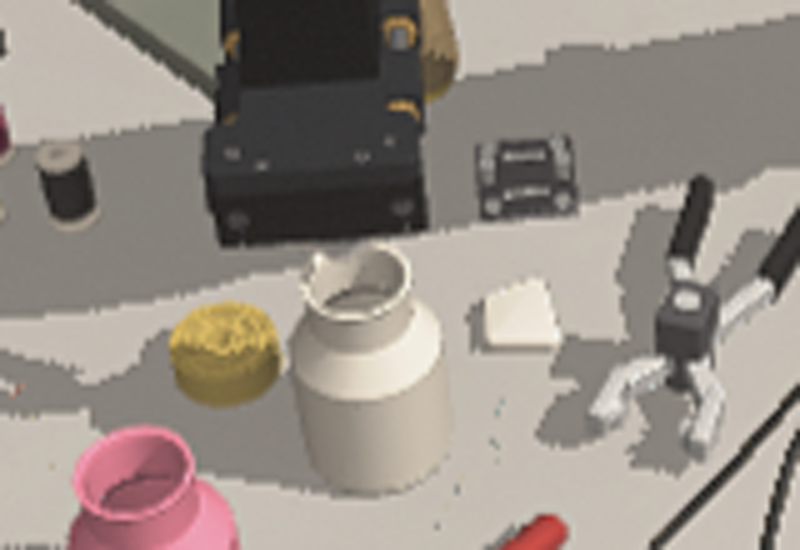

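```bash
python3 - <<'E'
from plan import *
d=load('w23'); p,r=pose()
for q in ((326.8,271),(326.8,232),(287,271),(366.7,271)): 
    w=p2w(d,*q,.105); print(w.round(4), r.inv().apply(w-p).round(4))
E
```

```text
[ 0.6261 -0.3308  0.105 ] [0.     0.0027 0.0369]
[ 0.6442 -0.346   0.105 ] [0.0237 0.0027 0.0369]
[ 0.6411 -0.3131  0.105 ] [ 0.     -0.0204  0.0369]
[ 0.6112 -0.3485  0.105 ] [0.     0.0259 0.0369]
```

```bash
python3 -m pendant '[[[0,0,0],[-0.0026,0.002,0],1],[[0,0,0],[0,0,0],1],[[0,0,0],[0,0,0.012],1],[[0,0,0],[0,0,0],1],[[0,0,0],[0,0,0],1]]'; python3 -c "
from plan import *
d=snap('wrist','w24'); plan([]); crop(d,'c25',220,420,180,340,4)"
```

```text
time: 23.9
position: [0.6234, -0.3279, 0.1277]
tool_rot: [-2.95, 1.08, 0.001]
ft_force: [-0.7, 0.4, -0.7]
grip_width: 0.133
from [ 0.6235 -0.328   0.128 ] yaw -130.2
```

View pics/c25.png

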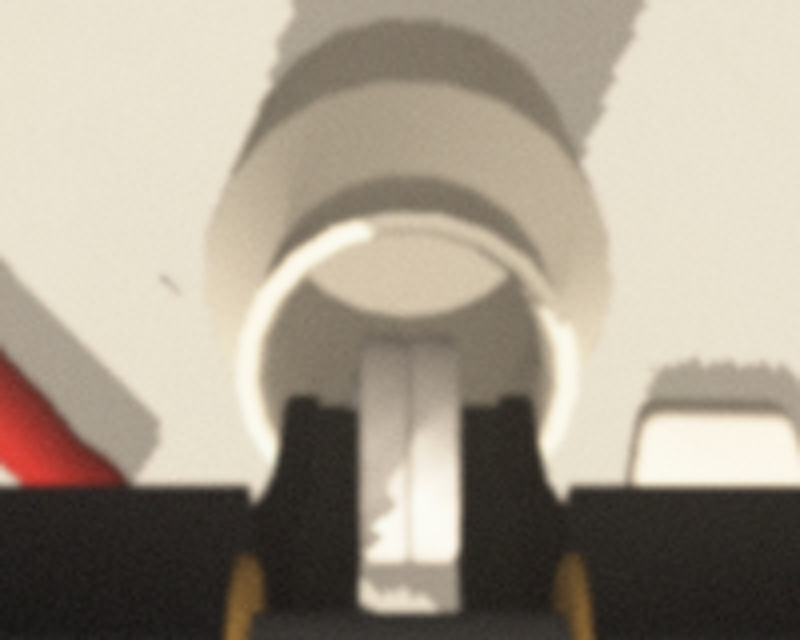

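```bash
python3 -m pendant '[[[0,0,0],[0,0,0.012],1],[[0,0,0],[0,0,0],1],[[0,0,0],[0,0,0],1]]'; python3 -c "
from plan import *
d=snap('wrist','w25'); plan([]); crop(d,'c26',220,420,180,340,4)"
```

```text
time: 24.32
position: [0.6234, -0.328, 0.1159]
tool_rot: [-2.95, 1.08, 0.0]
ft_force: [0.2, 0.1, -1.0]
grip_width: 0.132
from [ 0.6235 -0.3281  0.1162] yaw -130.2
```

View pics/c26.png

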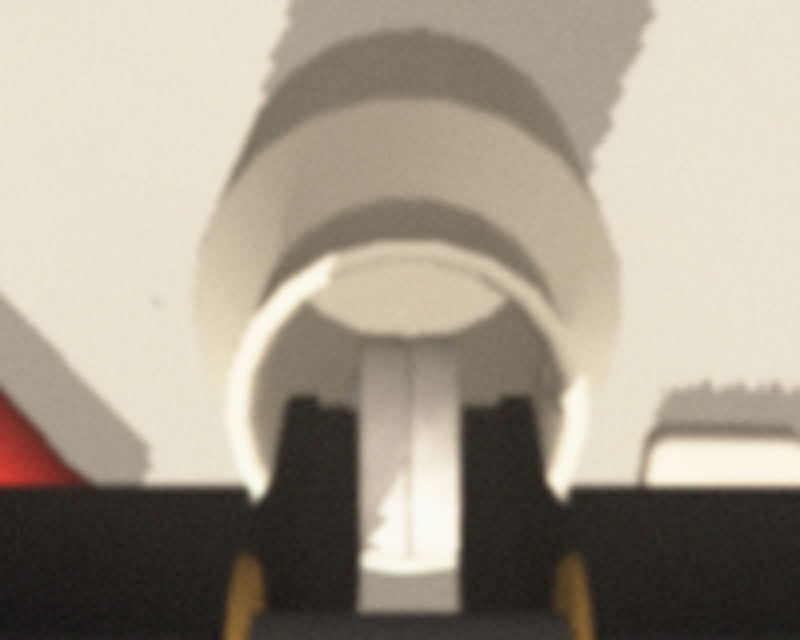

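```bash
python3 -m pendant '[[[0,0,0],[0,0,0],-0.2],[[0,0,0],[0,0,0],-0.2],[[0,0,0],[0,0,-0.02],-0.2],[[0,0,0],[0,0,-0.04],-0.2],[[0,0,0],[-0.02,0,-0.05],-0.2],[[0,0,0],[-0.03,0,-0.05],-0.2],[[0,0,0],[0,0,0],-0.2]]'; python3 -c "
from plan import *
d=snap('wrist','w26'); plan([])
d=snap('side','s26'); d=snap('top','t26')"
```

```text
time: 25.25
position: [0.5858, -0.2971, 0.283]
tool_rot: [-2.949, 1.08, -0.015]
ft_force: [0.6, -0.2, -0.5]
grip_width: 0.6
from [ 0.5858 -0.2965  0.2801] yaw -130.2
```

View pics/w26.png

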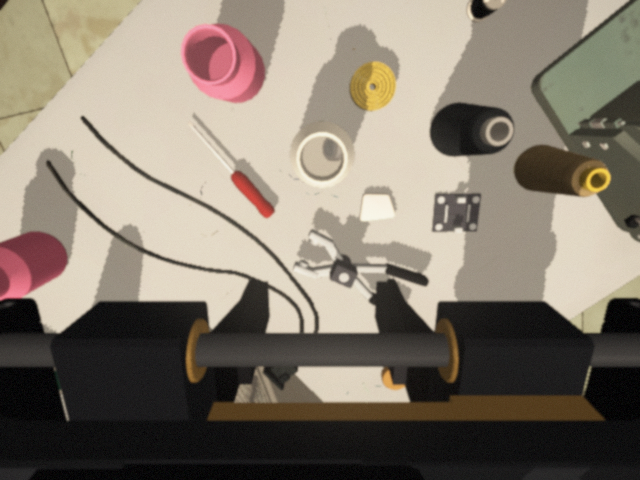

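View pics/s26.png

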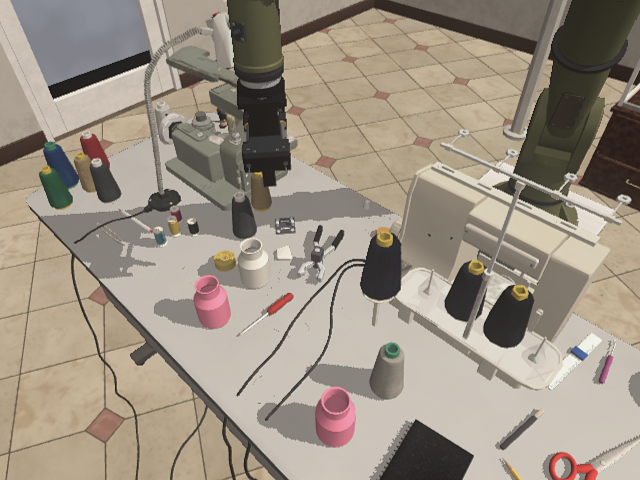

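```bash
python3 -c "
from h import *
d=load('w26'); crop(d,'c27',280,360,110,200,7); print(p2w(d,323,155,.105))"
```

```text
[ 0.62805704 -0.33393225  0.105     ]
```

View pics/c27.png

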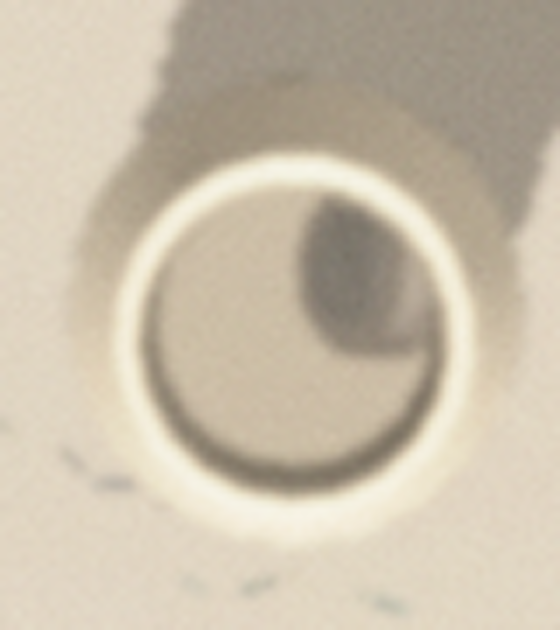

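```bash
python3 -m pendant '[[[0,0,0],[-0.0164,0,0],-0.2],[[0,0,0],[0,0,0],-0.2],[[0,0,0],[0,0,0],-0.2],[[0,0,0],[0,0,0],-0.2]]'; python3 -c "
from h import *
d=snap('wrist','w28'); u,v=map(int,w2p(d,[.6268,-.3315,.105])); print(u,v); crop(d,'c28',u-40,u+40,v-40,v+40,7)
for vv in range(v-26,v+27,4): print(' '.join('%4d'%(1000*p2w(d,uu,vv)[2]) for uu in range(u-26,u+27,4)))
a=load('top0'); b=snap('top','t28'); 
df=np.abs(a['color'].astype(int)-b['color']).max(2)
cv2.imwrite('pics/df.png',np.hstack([a['color'][130:360,250:450,::-1],b['color'][130:360,250:450,::-1]]).repeat(2,0).repeat(2,1))"
```

```text
time: 25.9
position: [0.573, -0.2855, 0.2757]
tool_rot: [2.95, -1.08, -0.001]
ft_force: [0.3, -0.0, -0.5]
grip_width: 0.596
321 136
   0   67   70   75   77   78  104  105   78   76   74   70   66    0
  66   72   75  103  105  105  101  102  102  104  104   75   71   68
  71   75  105  103    5    4    5    5   19   23  103  105   75   70
  72  105  104    5    5    4    5    4   19   25   28  104  104   72
  75  103   82    5    4    2    5   14   22   28   30   30  106   75
  77  103    5    5    5    4    5   16   22   27   30   31  104   77
 104  101    4    5    5    4    4   16   23   26   30   31  102  104
 104  437    3    5    4    5    3   15   22   25   31   27  102  104
  76  103    4    3    4    4    4    3   22   28   24   21  102   77
  76  105   83    4    4    4    4    6    3    6    3   85  105   75
  71  104  102    4    4    5    5    4    5    5    6  102  103   72
  68   75  104  101    4    3    4    6    5    4  101  105   73   70
   0   68   74  437  103  100   92   93  100  102  103   74   70   -1
   1    0   69   71   75  104  103  105  103   77   73   68   -1    1
```

View pics/c28.png

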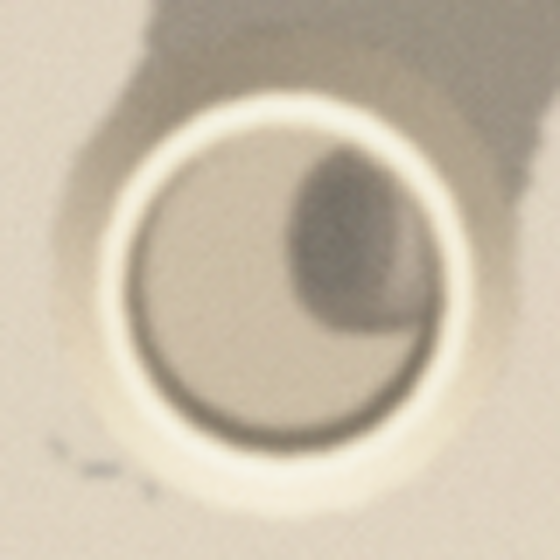

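View pics/df.png

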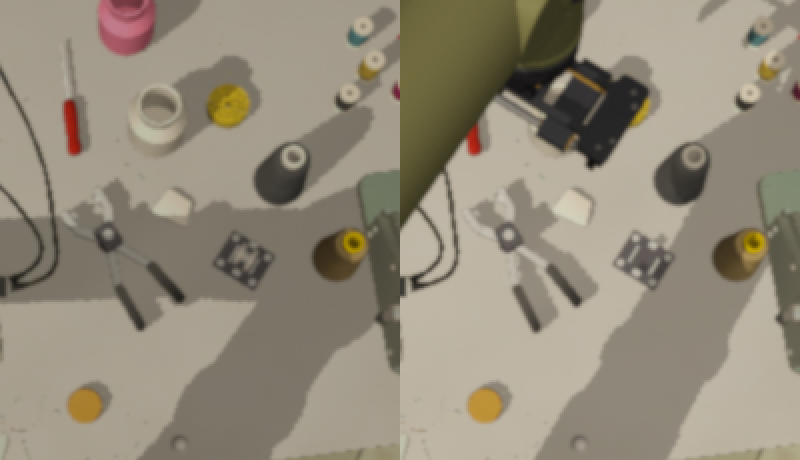

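```bash
python3 -c "
from h import *
print(order.close_job())"
```

```text
the job is handed in; nothing more can be done
None
```

The button is snapped shut and inside the white jar, the pliers lie flat away from the jig, and I handed the job in at about 26 s of the 66 s allowed.

I carried the pliers by their pivot block, laid them astride the button and let go. I then squeezed both handles at 18 N, rising to 22 N, until the opening fell to about 36 mm and the two discs met. After that I lifted the pliers away and laid them down again near where they started. I picked the closed button up by its faces and released it about 7 mm inside the jar's neck.

**Last checks:**
- **Button:** the wrist camera and its depth readings show it inside the jar, leaning at the bottom with its top about 31 mm up. When I gripped it, the thickness read 11.7 mm against 12 mm for fully shut.
- **Jar:** the rim is within about 3 mm of where I first measured it, roughly my measuring error.
- **Other things:** they look unmoved in the before and after pictures, apart from the screwdriver and the tape roll, partly hidden by the arm in the last overhead view. Both stood in place in the wrist and side pictures taken just before.
- **Pliers:** the pivot is about 0.15 m from the jig's centre, but the nearest handle end is only about 6 cm from the jig plate. That is the check I am least sure meets "well clear".

No check failed. The forces read after each move stayed below about 13 N.

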